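# Load modules, drop the latch bar, slide the mark under the driver

### The job

Lift the yellow latch bar out of its keeper and swing it aside, stand every power module on the bench upright and fully home in a slot of the carrier, then swing the bar back, lift it over the keeper and let it drop down into the notch. Only then slide the loaded carrier along its rail until the red marked spot is centred under the tip of the fixed driver bit, and leave it there; leave the other things on the bench where they are.

Things in the scene. Friction and masses are not known exactly. Their poses are not given: they have to be found in the camera images.
- carrier_mid (a point): Centre of the slots of the white and aluminium carrier, on their floor (32 mm above the bench). Its axes are the carrier's: y runs along the rail (growing from the blue push knob towards the keeper), x points away from the robot, z up. The carrier's plate is 100 mm (x) by 340 mm (y); ribs 8 mm thick and 22 mm high along x part four slots, each 39 mm wide (y), 86 mm long (x), at y = -70.5, -23.5, 23.5, 70.5 mm from here
- carrier (a joint): Place of the carrier along the rail in m, from -0.14 to 0.16, growing along its y axis; a friction of about 5 N holds it wherever it is left
- slot0 (a point): Middle of the floor of the slot nearest to the bar's pivot; same axes as carrier_mid; a module's base sits here
- slot1 (a point): Middle of the floor of the second slot, as slot0
- slot2 (a point): Middle of the floor of the third slot, as slot0
- slot3 (a point): Middle of the floor of the slot nearest to the keeper, as slot0
- pivot (a point): The pivot of the yellow latch bar, on a post of the carrier at x = -30, y = -120 mm from carrier_mid and 93 mm above the bench. The bar (264 mm long, 14 mm wide, 12 mm high, 0.25 kg) reaches from here over the near shoulders of the modules to the keeper. It can turn about the upright axis (joint swivel) and tilt upwards (joint latch_bar)
- swivel (a joint): Swing of the latch bar about the upright axis through the pivot, rad: 0 when the bar lies along the carrier's +y over the keeper, growing as it swings out towards the robot (anticlockwise from above), up to 1.5; it has light friction and stays where left. Above 0.9 all four slots are clear
- latch_bar (a joint): Upward tilt of the latch bar about its pivot, rad: 0 level (its lowest), up to 0.6; gravity pulls it back to 0. The bar clears the keeper's near cheek above about 0.13
- bar_knob (a point): Centre of the red round grip on the latch bar, 22 mm in diameter and 42 mm high, upright on a thin stem: with the bar level its centre is 150 mm above the bench. In the bar's frame it lies 130 mm along the bar from the pivot and 57 mm above it; its y axis points along the bar away from the pivot
- notch (a point): Middle of the floor of the keeper's notch on the carrier, at x = -30, y = +120 mm from carrier_mid and 86 mm above the bench. The notch is 28 mm wide across the bar, 22 mm long; its near cheek (towards the robot) stands to 112 mm above the bench, its far cheek to 130 mm. The bar lies down in it when swivel is within 0.03 of 0 and latch_bar is at 0
- push_knob (a point): Centre of the blue round knob (22 mm in diameter, grip 46 mm high from 54 to 100 mm above the bench) that stands on the pivot end of the carrier, to slide it along the rail; at x = 10, y = -166 mm from carrier_mid and 80 mm above the bench
- mark (a point): Centre of the marked spot, a red disc 20 mm in diameter with a white dot, on a tab at the carrier's far side (x = 75, y = 0 mm from carrier_mid, 31 mm above the bench)
- bit_tip (a point): Tip of the fixed driver's bit, 46 mm above the bench, pointing down; it lies on the line along which the mark travels. The driver's black body, 40 mm in diameter, is above it from 135 to 285 mm, its stand behind (away from the robot)
- module0_mid (a point): Centre of a power module, 44 mm above its base. Module: silver body 80 mm (x) by 34 mm (y) by 50 mm high with black grilles and a heavy dark base plate (15 mm of the 50); on top in its middle an orange handle block 36 mm (x) by 14 mm (y) by 38 mm high, 88 mm overall; 0.3 kg; z up when it stands. Two to four modules are present, standing on the bench left of the middle; any module may go in any slot, either way round
- module1_mid (a point): Centre of another power module, the same as module0; may be absent
- module2_mid (a point): Centre of another power module, the same as module0; may be absent
- module3_mid (a point): Centre of another power module, the same as module0; may be absent
- screwdriver: Bystander: a loose screwdriver, 170 mm long, lying on the bench in front of the carrier
- glue: Bystander: a loose white bottle with a red cap, 44 mm across, 110 mm high, at the left
- scanner: Bystander: a loose black hand scanner, 190 mm long, lying at the right
- parts_tray: Bystander: a loose red tray, 100 by 140 by 30 mm, at the right
- tape: Bystander: a loose yellow roll, 80 mm across, 25 mm high, at the left
Not all that is in view belongs to the job. Leave any pink look-alike of the part that bears module2_mid alone.

How it is judged:
By the outcome, as a careful person would: the job done as asked, in the order asked, and still so for the second after the job is handed in, with the robot touching nothing.
Of module0, module1, module2, module3 only 2 to 4 are there at a start; the rules pass over those that are not, and their reading is None.
At some moment in a run one of module0, module1, module2, module3 may be knocked a few centimetres aside while the robot is not near it.
It also fails if it takes over 210 s, if anything falls off the work surface, if the arm or the gripper's body presses on something with over 40 N, if the wrist force passes 120 N, or if a joint passes its speed limit or range.

### The arm

A 6-joint arm with a two-finger parallel gripper is mounted at the origin on the work surface. World frame = base frame: x ahead of the robot, y to its left, z up, the work surface at z = 0. Lengths are in m, angles in rad, forces in N, time in s.
With the tool pointing down it reaches from about 0.3 to 0.775 m from the base axis. Payload 14.6 kg.
Tool frame: the origin (TCP) lies on the mounting face of the last link; the fingertips stand 199 mm ahead of it and the grasp point (between the pads) lies 180 mm ahead of it; z points along the fingers, y is the line along which they close (so a half turn about z gives the same grasp; the last joint's range is limited). The gripper opens to 94 mm and grips with 3 to 60 N. Pads are 16 mm wide; open, the fingers measure 119 mm over their backs; the gripper's body (75 mm by 177 mm) begins 78 mm behind the grasp point.
Start: joints at [-0.067, 0.3, 1.521, -0, 1.321, -0.067], TCP at [0.55, -0, 0.405] pointing down, gripper open.
Joint ranges: [-3.03, 3.03], [-0.79, 2.21], [0.23, 2.52], [-1.04, 4.18], [0, 3.07], [-2.55, 2.55]. Speed limits (rad/s): [2.22, 2.22, 2.57, 3.14, 3.14, 3.14].

### API

Orientations are given as [roll, pitch, yaw] about the fixed x, y, z axes, in that order (R = Rz(yaw) Ry(pitch) Rx(roll)).
In Python, from station import get_obs, camera, hand_in gives the robot as it stands.
- The arm moves only by the tool apply_moves, never from a script. Its argument "increments" is a list of rows, each an object of numbers: "tx", "ty", "tz": the shift along the tool's x, y, z as a fraction of full scale; "ax", "ay", "az": the turn, a rotation vector about the tool's x, y, z as a fraction of full scale. In form: [{"tx": .., "ty": .., "tz": .., "ax": .., "ay": .., "az": ..}, ...]. A call has 1 to 12 rows; each row shifts and turns the commanded pose from where the row before left it, along the tool's axes as they then stand; what a row does not reach is not made up. Full scale, the value 1, is 30 mm for a shift and 5 degrees for a turn. A row lasts 1/8 s, in which the tool goes at most 62.5 mm and 10.7 degrees, less where a joint would pass 70% of its speed; a pose out of reach is approached as far as the arm can. A call with a number of a shift or a turn outside -1 to 1 is refused whole. A call with a gripper value outside its range is refused whole. "jaw" is the closure, from 0 (fully open) to 1 (shut), set as the call begins (left out, the last holds). The fingers move at their own pace and stop on an object; "force" is the grip in N (left out, the last holds). Time passes only in rows, so rows that do not move let the fingers close. It gives the time, the measured TCP pose, the force, the opening and the grip force at its end, in the units of the state.
- get_obs(): the state, without advancing time (a new reading comes with each control period).
- camera(name): name is "scene" or "side" or "wrist"; returns a dict with "pixels" (480x640x3 uint8, red, green, blue), "camera_matrix" (3x3 intrinsics, pixels), "R" (3x3) and "t" (3): a world point X has camera coordinates R X + t; the wrist camera has in their place "T_tool_cam" (4x4, takes a point from camera to tool coordinates, whose origin is the TCP and whose axes are the flange's). Camera axes: x right, y down, z forward; pixel columns grow to the right and rows downward; lengths in m; the calibration is good to about 2 mm. A picture is of the moment at which its call begins: read the wrist's pose just before it. There is no depth.
- hand_in(): hands the job in; it is judged then, once.
The state is a dict: "time_s": time; "qpos": joint angles; "joint_vel": joint speeds; "tau": joint torques, N m; "ee_pos": TCP position; "eef_rot": TCP orientation; "force": force on the tool from outside, world axes, zero at the start; "moment": the same for the moment, N m; "grip_width": finger opening in m; "grip_force": force on a finger pad.
Only numpy, scipy, OpenCV 4.12 (cv2) and the standard library are available. Lean on these libraries where they do the work, as an engineer would, in place of code of your own. Each camera call takes 0.05 s, during which the arm holds its last target. There are 200 camera calls.

## Working session

There is one attempt and no reset: what is moved stays moved. The work goes in short steps, Python scripts to look and compute and a tool call to move; the robot and the scene stay as the last step left them, time stands still between calls to the robot, and variables do not carry over. Pictures are saved under pics/ and viewed, at most 14 in all, crops included, and the job is handed in when it is done.

Besides the shell and the picture viewer there is one more tool, called as a command line: name --argument value ..., lists and objects as JSON in quotes. apply_moves: Moves the arm, as the interface text tells. Its arguments: {"type":"object","properties":{"increments":{"type":"array"},"jaw":{"type":"number"},"force":{"type":"number"}},"required":["increments"]}

```bash
mkdir -p pics; ls; python3 - <<'E'
from station import get_obs, camera
import cv2, json, numpy as np
o=get_obs(); print({k:np.round(v,3).tolist() for k,v in o.items()})
ims=[]
for n in ("scene","side","wrist"):
    c=camera(n); np.savez(f"{n}0.npz",**c); cv2.imwrite(f"pics/{n}0.png",c["pixels"][:,:,::-1])
    print(n,{k:np.round(v,4).tolist() for k,v in c.items() if k!="pixels"})
E
```

```text
pics
{'time_s': 0.0, 'qpos': [-0.067, 0.3, 1.522, -0.0, 1.321, -0.067], 'joint_vel': [-0.0, -0.001, -0.001, -0.001, 0.001, 0.001], 'tau': [-0.002, -53.181, -35.274, 0.071, 0.024, -0.0], 'ee_pos': [0.55, 0.0, 0.404], 'eef_rot': [-3.14, -0.0, 1.571], 'force': [0.245, -0.379, 0.112], 'moment': [-0.02, -0.013, -0.025], 'grip_force': 0.0, 'grip_width': 0.094}
scene {'camera_matrix': [[446.1419, 0.0, 322.8679], [0.0, 446.1419, 240.6899], [0.0, 0.0, 1.0]], 'R': [[0.2774, 0.9607, 0.0066], [0.8159, -0.232, -0.5297], [-0.5073, 0.1524, -0.8482]], 't': [-0.1535, -0.3518, 1.3847]}
side {'camera_matrix': [[623.3721, 0.0, 328.5748], [0.0, 623.3721, 237.416], [0.0, 0.0, 1.0]], 'R': [[-0.9934, -0.114, -0.0108], [-0.0764, 0.7301, -0.679], [0.0852, -0.6738, -0.734]], 't': [0.4966, 0.0912, 1.6229]}
wrist {'camera_matrix': [[428.8433, 0.0, 327.8277], [0.0, 428.8433, 245.0338], [0.0, 0.0, 1.0]], 'T_tool_cam': [[-0.0015, -0.9584, -0.2853, 0.0842], [1.0, -0.0015, -0.0003, 0.0001], [-0.0002, -0.2853, 0.9584, 0.0192], [0.0, 0.0, 0.0, 1.0]]}
```

View pics/scene0.png

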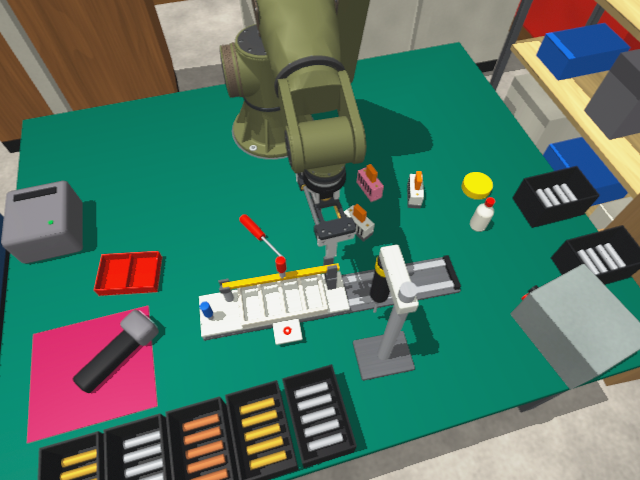

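View pics/side0.png

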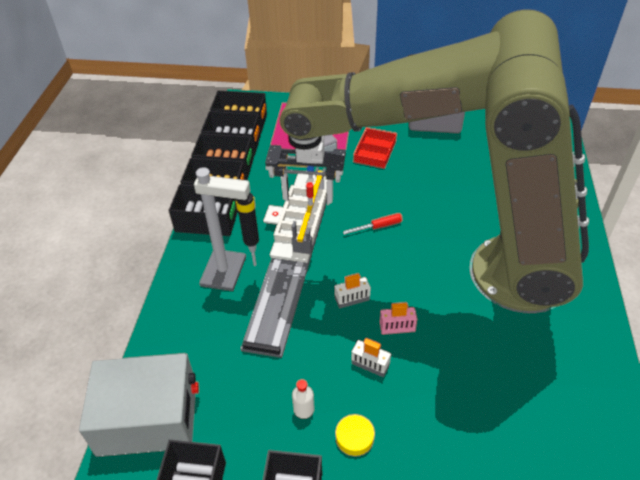

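The scene view shows the carrier with its bar knob at (281,263), blue knob at (206,309), mark at (287,331) and bit near (380,300). There are two silver modules, at (360,220) and (416,190), and the pink decoy at (370,182). The side view agrees: silver at (352,290) and (370,357), pink at (398,318).

```bash
cat > h.py <<'E'
import numpy as np, cv2
from scipy.spatial.transform import Rotation as Ro
from station import get_obs, camera
def cam(n):
    o=get_obs(); c=dict(camera(n))
    if n=="wrist": setwrist(c,o)
    return c,o
def setwrist(c,o):
    T=np.eye(4); T[:3,:3]=Ro.from_euler("xyz",o["eef_rot"]).as_matrix(); T[:3,3]=o["ee_pos"]
    M=np.linalg.inv(T@c["T_tool_cam"]); c["R"]=M[:3,:3]; c["t"]=M[:3,3]
def ray(c,uv):
    d=np.linalg.inv(c["camera_matrix"])@[uv[0],uv[1],1]
    return -c["R"].T@c["t"], c["R"].T@d
def onz(c,uv,z):
    p,d=ray(c,uv); return p+d*(z-p[2])/d[2]
def tri(c1,u1,c2,u2):
    p,d=ray(c1,u1);q,e=ray(c2,u2)
    s=np.linalg.lstsq(np.c_[d,-e],q-p,rcond=None)[0]
    a,b=p+s[0]*d,q+s[1]*e
    return (a+b)/2,np.linalg.norm(a-b)
def proj(c,X):
    x=c["camera_matrix"]@(c["R"]@np.asarray(X)+c["t"]); return x[:2]/x[2]
H={"red":[(0,5),(174,180)],"orange":[(8,17)],"yellow":[(22,33)],"blue":[(100,125)]}
def blobs(c,col,amin=15,smin=150,vmin=80):
    h=cv2.cvtColor(np.ascontiguousarray(c["pixels"]),cv2.COLOR_RGB2HSV)
    m=sum(cv2.inRange(h,(a,smin,vmin),(b,255,255)) for a,b in H[col])
    n,l,s,ce=cv2.connectedComponentsWithStats(m)
    return [(np.round(ce[i],1).tolist(),s[i].tolist()) for i in range(1,n) if s[i,4]>=amin],l
E
python3 - <<'E'
from h import *
S=dict(np.load("scene0.npz"));D=dict(np.load("side0.npz"))
for n,c in(("scene",S),("side",D)):
    for k in H:
        print(n,k,[(a,b[2:]) for a,b in blobs(c,k)[0] if 180<a[0]<500 and 140<a[1]<400])
E
```

```text
scene red [([489.4, 201.6], [10, 10, 75]), ([251.4, 226.5], [26, 25, 265]), ([280.5, 264.1], [11, 17, 143]), ([287.0, 330.4], [7, 8, 40])]
scene orange [([371.1, 172.9], [12, 19, 147]), ([417.2, 182.2], [7, 18, 75]), ([359.3, 212.5], [14, 18, 161])]
scene yellow [([476.7, 185.1], [31, 27, 661]), ([378.8, 269.1], [10, 20, 90]), ([277.0, 276.8], [118, 26, 755])]
scene blue [([206.0, 309.0], [13, 15, 125])]
side red [([374.5, 147.6], [42, 40, 1176]), ([309.4, 189.7], [6, 15, 81]), ([386.5, 220.7], [30, 15, 255]), ([301.5, 385.2], [10, 11, 85]), ([194.3, 387.4], [7, 12, 67])]
side orange [([241.8, 175.8], [4, 6, 20]), ([352.3, 281.0], [15, 15, 168]), ([399.0, 309.2], [17, 14, 197]), ([371.5, 348.3], [17, 19, 133])]
side yellow [([316.5, 185.6], [9, 28, 101]), ([245.2, 207.0], [20, 13, 161]), ([304.0, 224.4], [15, 36, 186])]
side blue [([310.4, 168.1], [7, 5, 31])]
```

View pics/wrist0.png

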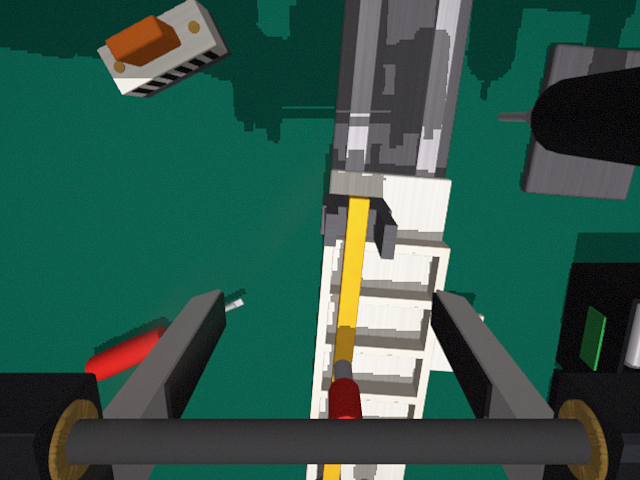

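The wrist view shows the bar end in the keeper around (360,200), the bar knob at (343,400), a silver module at (165,45), the bit tip near (500,117) and the rail running up the image.

```bash
python3 - <<'E'
from h import *
from scipy.optimize import least_squares
S=dict(np.load("scene0.npz"));D=dict(np.load("side0.npz"));W=dict(np.load("wrist0.npz"))
o=dict(ee_pos=np.array([.55,0,.404]),eef_rot=[-3.14,0,1.571]); setwrist(W,o)
bk,e1=tri(S,(280.5,264.1),D,(309.4,189.7)); print("barknob",bk.round(4),e1)
pk=onz(S,(206,309),.080); print("push",pk.round(4))
mk=onz(S,(287,330.4),.031); print("mark",mk.round(4))
# carrier fit: origin xy, yaw
L=np.array([[-.030,.010],[.010,-.166],[.075,0]]);P=np.array([bk[:2],pk[:2],mk[:2]])
f=lambda p:(L@np.array([[np.cos(p[2]),np.sin(p[2])],[-np.sin(p[2]),np.cos(p[2])]])+p[:2]-P).ravel()
r=least_squares(f,[.6,0,0]);print("carrier",r.x.round(4),"res",r.fun.round(4))
for u,v in(((359.3,212.5),(352.3,281)),((417.2,182.2),(371.5,348.3)),((371.1,172.9),(399,309.2))):
    X,e=tri(S,u,D,v);print("handle",X.round(4),round(e,4),onz(S,u,.069).round(3),onz(D,v,.069).round(3))
print("bit wrist z46",onz(W,(500,117),.046).round(4))
print("bar end wrist",onz(W,(358,197),.099).round(4), onz(W,(345,340),.099).round(4))
b,l=blobs(W,"orange");print(b)
cv2.imwrite("pics/wcrop.png",cv2.resize(D["pixels"][240:400,300:440,::-1],None,fx=4,fy=4))
E
```

```text
barknob [ 0.5606 -0.0985  0.1483] 0.0013156696485710035
push [ 0.5877 -0.2768  0.08  ]
mark [ 0.6654 -0.1165  0.031 ]
carrier [ 0.5902 -0.1107 -0.0755] res [ 0.0005  0.     -0.     -0.0002 -0.0004  0.0002]
handle [0.4265 0.1315 0.0707] 0.0014 [0.426 0.132 0.069] [0.426 0.13  0.069]
handle [0.3681 0.314  0.0631] 0.0039 [0.374 0.312 0.069] [0.367 0.316 0.069]
handle [0.3104 0.2039 0.07  ] 0.0019 [0.311 0.205 0.069] [0.31  0.202 0.069]
bit wrist z46 [0.6798 0.0843 0.046 ]
bar end wrist [0.5698 0.0329 0.099 ] [ 0.5622 -0.0746  0.099 ]
[([142.8, 41.4], [105, 15, 76, 51, 2348])]
```

View pics/wcrop.png

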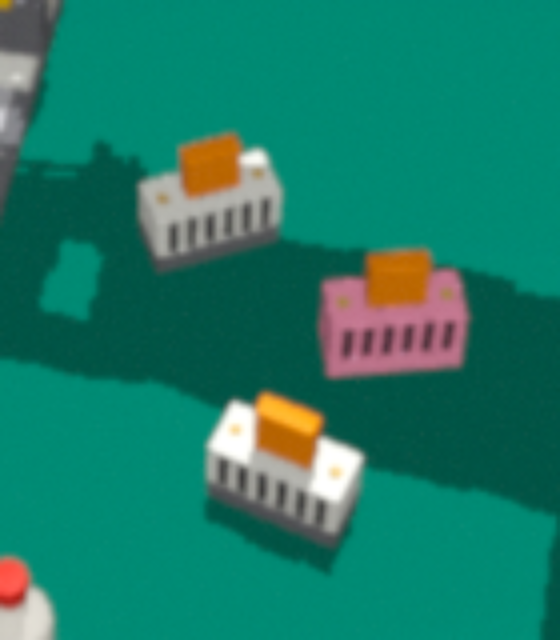

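Carrier fit residuals are under 1 mm: origin (0.590,-0.111), yaw -0.0755. Modules stand near (0.426,0.132) and (0.371,0.314); the pink one at (0.310,0.204) stays alone. Next is the bar knob.

apply_moves --increments '[{"tx":-0.82,"ty":0.09},{"tx":-0.82,"ty":0.09},{"tx":-0.82,"ty":0.09},{"tx":-0.82,"ty":0.08},{"az":0.865},{"tz":0.82},{"tz":0.82},{"tz":0.82},{}]' --jaw 0.3 --force 15

```text
schema error: expected keys tx, ty, tz, ax, ay, az
```

apply_moves --increments '[{},{},{},{},{},{}]' --jaw 1 --force 15

```text
schema error: expected keys tx, ty, tz, ax, ay, az
```

apply_moves --increments '[{"tx":-0.82,"ty":0.09,"tz":0,"ax":0,"ay":0,"az":0},{"tx":-0.82,"ty":0.09,"tz":0,"ax":0,"ay":0,"az":0},{"tx":-0.82,"ty":0.09,"tz":0,"ax":0,"ay":0,"az":0},{"tx":-0.82,"ty":0.08,"tz":0,"ax":0,"ay":0,"az":0},{"tx":0,"ty":0,"tz":0,"ax":0,"ay":0,"az":0.865},{"tx":0,"ty":0,"tz":0.82,"ax":0,"ay":0,"az":0},{"tx":0,"ty":0,"tz":0.82,"ax":0,"ay":0,"az":0},{"tx":0,"ty":0,"tz":0.82,"ax":0,"ay":0,"az":0},{"tx":0,"ty":0,"tz":0,"ax":0,"ay":0,"az":0}]' --jaw 0.3 --force 15

```text
time_s: 1.27
ee_pos: [0.5603, -0.0984, 0.3293]
eef_rot: [-3.138, -0.001, 1.495]
force: [0.0, 0.2, -0.1]
grip_width: 0.0658
grip_force: 0.0
```

apply_moves --increments '[{"tx":0,"ty":0,"tz":0,"ax":0,"ay":0,"az":0},{"tx":0,"ty":0,"tz":0,"ax":0,"ay":0,"az":0},{"tx":0,"ty":0,"tz":0,"ax":0,"ay":0,"az":0},{"tx":0,"ty":0,"tz":0,"ax":0,"ay":0,"az":0},{"tx":0,"ty":0,"tz":0,"ax":0,"ay":0,"az":0},{"tx":0,"ty":0,"tz":0,"ax":0,"ay":0,"az":0}]' --jaw 1 --force 15

```text
time_s: 2.02
ee_pos: [0.5605, -0.0984, 0.3309]
eef_rot: [3.141, -0.0, 1.495]
force: [-0.5, 0.2, 0.8]
grip_width: 0.0215
grip_force: 15.0
```

apply_moves --increments '[{"tx":-0.16,"ty":0,"tz":-0.33,"ax":0,"ay":0,"az":0},{"tx":-0.18,"ty":0,"tz":-0.31,"ax":0,"ay":0,"az":0},{"tx":-0.21,"ty":0,"tz":-0.3,"ax":0,"ay":0,"az":0},{"tx":-0.12,"ty":0,"tz":-0.15,"ax":0,"ay":0,"az":0},{"tx":0,"ty":0,"tz":0,"ax":0,"ay":0,"az":0},{"tx":0,"ty":0,"tz":0,"ax":0,"ay":0,"az":0}]'

```text
time_s: 2.78
ee_pos: [0.559, -0.1184, 0.3636]
eef_rot: [3.141, 0.0, 1.495]
force: [0.0, -0.4, -2.6]
grip_width: 0.0216
grip_force: 15.0
```

apply_moves --increments '[{"tx":-0.014,"ty":-0.314,"tz":0,"ax":0,"ay":0,"az":-0.982},{"tx":-0.014,"ty":-0.314,"tz":0,"ax":0,"ay":0,"az":-0.982},{"tx":-0.014,"ty":-0.314,"tz":0,"ax":0,"ay":0,"az":-0.982},{"tx":0,"ty":0,"tz":0,"ax":0,"ay":0,"az":0}]'

```text
time_s: 3.28
ee_pos: [0.5306, -0.1199, 0.3637]
eef_rot: [3.141, 0.0, 1.752]
force: [0.1, 1.0, -1.9]
grip_width: 0.0217
grip_force: 15.0
```

apply_moves --increments '[{"tx":-0.014,"ty":-0.314,"tz":0,"ax":0,"ay":0,"az":-0.982},{"tx":-0.014,"ty":-0.314,"tz":0,"ax":0,"ay":0,"az":-0.982},{"tx":-0.014,"ty":-0.314,"tz":0,"ax":0,"ay":0,"az":-0.982},{"tx":-0.014,"ty":-0.314,"tz":0,"ax":0,"ay":0,"az":-0.982},{"tx":-0.014,"ty":-0.314,"tz":0,"ax":0,"ay":0,"az":-0.982},{"tx":-0.014,"ty":-0.314,"tz":0,"ax":0,"ay":0,"az":-0.982},{"tx":-0.014,"ty":-0.314,"tz":0,"ax":0,"ay":0,"az":-0.982},{"tx":-0.014,"ty":-0.314,"tz":0,"ax":0,"ay":0,"az":-0.982},{"tx":-0.014,"ty":-0.314,"tz":0,"ax":0,"ay":0,"az":-0.982},{"tx":-0.014,"ty":-0.314,"tz":0,"ax":0,"ay":0,"az":-0.982},{"tx":-0.014,"ty":-0.314,"tz":0,"ax":0,"ay":0,"az":-0.982},{"tx":0,"ty":0,"tz":0,"ax":0,"ay":0,"az":0}]'

```text
time_s: 4.78
ee_pos: [0.4514, -0.181, 0.3637]
eef_rot: [3.142, -0.001, 2.694]
force: [-5.9, 4.1, 3.2]
grip_width: 0.0217
grip_force: 15.0
```

apply_moves --increments '[{"tx":0.12,"ty":0,"tz":0.15,"ax":0,"ay":0,"az":0},{"tx":0.21,"ty":0,"tz":0.3,"ax":0,"ay":0,"az":0},{"tx":0.18,"ty":0,"tz":0.31,"ax":0,"ay":0,"az":0},{"tx":0.16,"ty":0,"tz":0.3,"ax":0,"ay":0,"az":0},{"tx":0,"ty":0,"tz":0,"ax":0,"ay":0,"az":0},{"tx":0,"ty":0,"tz":0,"ax":0,"ay":0,"az":0}]'

```text
time_s: 5.52
ee_pos: [0.4334, -0.1722, 0.3318]
eef_rot: [3.142, -0.0, 2.695]
force: [0.1, -0.6, -0.1]
grip_width: 0.0218
grip_force: 15.0
```

apply_moves --increments '[{"tx":0,"ty":0,"tz":0,"ax":0,"ay":0,"az":0},{"tx":0,"ty":0,"tz":0,"ax":0,"ay":0,"az":0},{"tx":0,"ty":0,"tz":0,"ax":0,"ay":0,"az":0},{"tx":0,"ty":0,"tz":0,"ax":0,"ay":0,"az":0},{"tx":0,"ty":0,"tz":-1,"ax":0,"ay":0,"az":0},{"tx":0,"ty":0,"tz":-1,"ax":0,"ay":0,"az":0},{"tx":0,"ty":0,"tz":-1,"ax":0,"ay":0,"az":0},{"tx":0,"ty":0,"tz":-1,"ax":0,"ay":0,"az":0},{"tx":0,"ty":0,"tz":0,"ax":0,"ay":0,"az":0}]' --jaw 0.3

```text
time_s: 6.65
ee_pos: [0.4334, -0.1721, 0.4535]
eef_rot: [-3.142, 0.004, 2.695]
force: [-0.1, 0.0, -1.0]
grip_width: 0.066
grip_force: 0.0
```

apply_moves --increments '[{"tx":0.53,"ty":0.892,"tz":0,"ax":0,"ay":0,"az":0},{"tx":0.53,"ty":0.892,"tz":0,"ax":0,"ay":0,"az":0},{"tx":0.53,"ty":0.892,"tz":0,"ax":0,"ay":0,"az":0},{"tx":0.53,"ty":0.892,"tz":0,"ax":0,"ay":0,"az":0},{"tx":0.53,"ty":0.892,"tz":0,"ax":0,"ay":0,"az":0},{"tx":0.53,"ty":0.892,"tz":0,"ax":0,"ay":0,"az":0},{"tx":0.53,"ty":0.892,"tz":0,"ax":0,"ay":0,"az":0},{"tx":0.53,"ty":0.892,"tz":0,"ax":0,"ay":0,"az":0},{"tx":0.53,"ty":0.892,"tz":0,"ax":0,"ay":0,"az":0},{"tx":0.53,"ty":0.892,"tz":0,"ax":0,"ay":0,"az":0},{"tx":0.53,"ty":0.892,"tz":0,"ax":0,"ay":0,"az":0},{"tx":0.53,"ty":0.892,"tz":0,"ax":0,"ay":0,"az":0}]'

```text
time_s: 8.15
ee_pos: [0.3997, 0.2009, 0.4506]
eef_rot: [-3.141, -0.001, 2.695]
force: [0.0, -0.9, -0.4]
grip_width: 0.0659
grip_force: 0.0
```

apply_moves --increments '[{"tx":0,"ty":0,"tz":0,"ax":0,"ay":0,"az":1},{"tx":0,"ty":0,"tz":0,"ax":0,"ay":0,"az":1},{"tx":0,"ty":0,"tz":0,"ax":0,"ay":0,"az":1},{"tx":0,"ty":0,"tz":0,"ax":0,"ay":0,"az":1},{"tx":0,"ty":0,"tz":0,"ax":0,"ay":0,"az":1},{"tx":0,"ty":0,"tz":0,"ax":0,"ay":0,"az":1},{"tx":0,"ty":0,"tz":0,"ax":0,"ay":0,"az":1},{"tx":0,"ty":0,"tz":0,"ax":0,"ay":0,"az":1},{"tx":0,"ty":0,"tz":0,"ax":0,"ay":0,"az":1},{"tx":0,"ty":0,"tz":0,"ax":0,"ay":0,"az":1},{"tx":0,"ty":0,"tz":0,"ax":0,"ay":0,"az":1},{"tx":0,"ty":0,"tz":0,"ax":0,"ay":0,"az":1}]'

```text
time_s: 9.65
ee_pos: [0.3999, 0.1999, 0.4506]
eef_rot: [-3.14, 0.0, 1.645]
force: [0.6, -0.8, 0.5]
grip_width: 0.0656
grip_force: 0.0
```

```bash
python3 - <<'E'
from h import *
c,o=cam("wrist"); print(np.round(o["ee_pos"],4),np.round(o["eef_rot"],4))
np.savez("w1.npz",**c); cv2.imwrite("pics/w1.png",c["pixels"][:,:,::-1])
b,l=blobs(c,"orange",200)
for i in b: print(i, onz(c,i[0],.07).round(4))
E
```

```text
[0.3999 0.1999 0.4506] [-3.1401e+00  5.0000e-04  1.6450e+00]
([297.9, 69.8], [274, 51, 49, 39, 998]) [0.3673 0.3176 0.07  ]
([227.4, 203.1], [198, 193, 52, 27, 637]) [0.3128 0.2074 0.07  ]
([351.7, 290.0], [333, 275, 42, 39, 708]) [0.4258 0.1355 0.07  ]
```

View pics/w1.png

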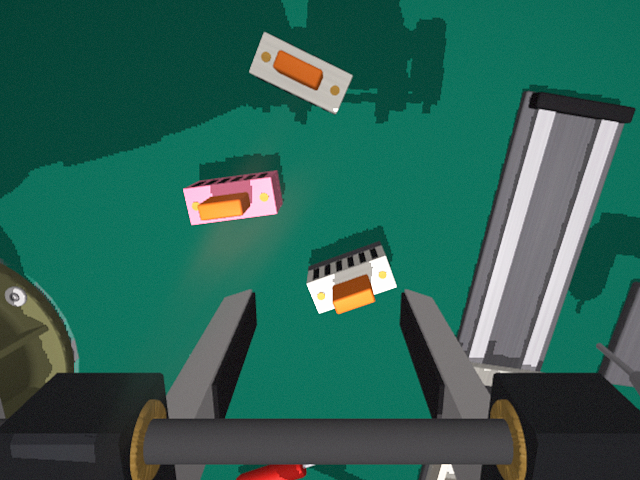

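Three parts are in view. Silver A has its screw dots at (321,296) and (382,275), silver B at (266,57) and (335,90), and pink is at (232,197). I'll use the dots, on the 50 mm plane, for centre and yaw.

```bash
python3 - <<'E'
from h import *
c=dict(np.load("w1.npz"))
for n,a,b in(("A",(321,296),(382,275)),("B",(266,57),(335,90))):
    P,Q=onz(c,a,.05),onz(c,b,.05); d=Q-P
    print(n,((P+Q)/2).round(4),"yaw",np.arctan2(d[1],d[0]).round(4),"len",np.linalg.norm(d).round(4))
# handle-top check: brightest-orange faces
hsv=cv2.cvtColor(c["pixels"],cv2.COLOR_RGB2HSV)
m=cv2.inRange(hsv,(8,150,215),(18,255,255)); n,l,s,ce=cv2.connectedComponentsWithStats(m)
for i in range(1,n):
    if s[i,4]>150: print(ce[i].round(1),s[i,4],onz(c,ce[i],.088).round(4))
E
```

```text
A [0.4268 0.1317 0.05  ] yaw 0.4291 len 0.0618
B [0.3685 0.3167 0.05  ] yaw -0.3499 len 0.0622
[219.4 209.3] 651 [0.3104 0.2056 0.088 ]
[352.6 301.5] 215 [0.4259 0.1321 0.088 ]
```

apply_moves --increments '[{"tx":0,"ty":0,"tz":0,"ax":0,"ay":0,"az":0.995},{"tx":0,"ty":0,"tz":0,"ax":0,"ay":0,"az":0.995},{"tx":0,"ty":0,"tz":0,"ax":0,"ay":0,"az":0.995},{"tx":0,"ty":0,"tz":0,"ax":0,"ay":0,"az":0.995},{"tx":0,"ty":0,"tz":0,"ax":0,"ay":0,"az":0.995},{"tx":0,"ty":0,"tz":0,"ax":0,"ay":0,"az":0.995},{"tx":0,"ty":0,"tz":0,"ax":0,"ay":0,"az":0.995},{"tx":0,"ty":0,"tz":0,"ax":0,"ay":0,"az":0.995},{"tx":0,"ty":0,"tz":0,"ax":0,"ay":0,"az":0.995},{"tx":0,"ty":0,"tz":0,"ax":0,"ay":0,"az":0.995},{"tx":0,"ty":0,"tz":0,"ax":0,"ay":0,"az":0.995},{"tx":0,"ty":0,"tz":0,"ax":0,"ay":0,"az":0.995}]'

```text
time_s: 11.2
ee_pos: [0.3999, 0.1999, 0.4508]
eef_rot: [-3.141, 0.001, 0.605]
force: [0.5, -0.5, -0.1]
grip_width: 0.0659
grip_force: 0.0
```

apply_moves --increments '[{"tx":0,"ty":0,"tz":0,"ax":0,"ay":0,"az":0.995},{"tx":0,"ty":0,"tz":0,"ax":0,"ay":0,"az":0.995},{"tx":-0.046,"ty":0.811,"tz":0,"ax":0,"ay":0,"az":0},{"tx":-0.046,"ty":0.811,"tz":0,"ax":0,"ay":0,"az":0},{"tx":-0.046,"ty":0.811,"tz":0,"ax":0,"ay":0,"az":0},{"tx":0,"ty":0,"tz":0.9,"ax":0,"ay":0,"az":0},{"tx":0,"ty":0,"tz":0.9,"ax":0,"ay":0,"az":0},{"tx":0,"ty":0,"tz":0.9,"ax":0,"ay":0,"az":0},{"tx":0,"ty":0,"tz":0,"ax":0,"ay":0,"az":0},{"tx":0,"ty":0,"tz":0,"ax":0,"ay":0,"az":0}]'

```text
time_s: 12.45
ee_pos: [0.4269, 0.1319, 0.3714]
eef_rot: [3.141, -0.001, 0.433]
force: [0.4, 0.6, 0.3]
grip_width: 0.066
grip_force: 0.0
```

```bash
python3 - <<'E'
from h import *
c,o=cam("side"); b,l=blobs(c,"orange")
for i in b: 
    if i[1][1]>250: print(i[0],onz(c,i[0],.069).round(4))
E
```

```text
[351.6, 281.7] [0.4275 0.1319 0.069 ]
[398.9, 309.3] [0.3099 0.2027 0.069 ]
[370.8, 347.3] [0.3682 0.3139 0.069 ]
```

apply_moves --increments '[{"tx":0,"ty":0,"tz":0.98,"ax":0,"ay":0,"az":0},{"tx":0,"ty":0,"tz":0.98,"ax":0,"ay":0,"az":0},{"tx":0,"ty":0,"tz":0.98,"ax":0,"ay":0,"az":0},{"tx":0,"ty":0,"tz":0.98,"ax":0,"ay":0,"az":0},{"tx":0,"ty":0,"tz":0,"ax":0,"ay":0,"az":0}]'

```text
time_s: 13.12
ee_pos: [0.4267, 0.1318, 0.2526]
eef_rot: [-3.141, 0.002, 0.432]
force: [-0.2, -0.4, 0.2]
grip_width: 0.0659
grip_force: 0.0
```

apply_moves --increments '[{"tx":0,"ty":0,"tz":0,"ax":0,"ay":0,"az":0},{"tx":0,"ty":0,"tz":0,"ax":0,"ay":0,"az":0},{"tx":0,"ty":0,"tz":0,"ax":0,"ay":0,"az":0},{"tx":0,"ty":0,"tz":0,"ax":0,"ay":0,"az":0},{"tx":0,"ty":0,"tz":0,"ax":0,"ay":0,"az":0},{"tx":0,"ty":0,"tz":0,"ax":0,"ay":0,"az":0},{"tx":0,"ty":0,"tz":0,"ax":0,"ay":0,"az":0}]' --jaw 1 --force 30

```text
time_s: 14.0
ee_pos: [0.4268, 0.1318, 0.2532]
eef_rot: [-3.142, 0.0, 0.432]
force: [-0.2, 0.3, 2.0]
grip_width: 0.0137
grip_force: 30.0
```

apply_moves --increments '[{"tx":0,"ty":0,"tz":-0.93,"ax":0,"ay":0,"az":0},{"tx":0,"ty":0,"tz":-0.93,"ax":0,"ay":0,"az":0},{"tx":0,"ty":0,"tz":-0.93,"ax":0,"ay":0,"az":0},{"tx":0,"ty":0,"tz":-0.93,"ax":0,"ay":0,"az":0},{"tx":0,"ty":0,"tz":-0.93,"ax":0,"ay":0,"az":0},{"tx":0,"ty":0,"tz":-0.93,"ax":0,"ay":0,"az":0},{"tx":0,"ty":0,"tz":0,"ax":0,"ay":0,"az":0.969},{"tx":0,"ty":0,"tz":0,"ax":0,"ay":0,"az":0.969},{"tx":0,"ty":0,"tz":0,"ax":0,"ay":0,"az":0.969},{"tx":0,"ty":0,"tz":0,"ax":0,"ay":0,"az":0.969},{"tx":0,"ty":0,"tz":0,"ax":0,"ay":0,"az":0.969},{"tx":0,"ty":0,"tz":0,"ax":0,"ay":0,"az":0.969}]'

```text
time_s: 15.5
ee_pos: [0.4267, 0.1318, 0.4202]
eef_rot: [3.141, 0.001, -0.078]
force: [0.9, 0.4, -2.9]
grip_width: 0.0139
grip_force: 30.0
```

apply_moves --increments '[{"tx":0.549,"ty":0.909,"tz":0,"ax":0,"ay":0,"az":0},{"tx":0.549,"ty":0.909,"tz":0,"ax":0,"ay":0,"az":0},{"tx":0.549,"ty":0.909,"tz":0,"ax":0,"ay":0,"az":0},{"tx":0.549,"ty":0.909,"tz":0,"ax":0,"ay":0,"az":0},{"tx":0.549,"ty":0.909,"tz":0,"ax":0,"ay":0,"az":0},{"tx":0.549,"ty":0.909,"tz":0,"ax":0,"ay":0,"az":0},{"tx":0.549,"ty":0.909,"tz":0,"ax":0,"ay":0,"az":0},{"tx":0.549,"ty":0.909,"tz":0,"ax":0,"ay":0,"az":0},{"tx":0.549,"ty":0.909,"tz":0,"ax":0,"ay":0,"az":0},{"tx":0.549,"ty":0.909,"tz":0,"ax":0,"ay":0,"az":0},{"tx":0.549,"ty":0.909,"tz":0,"ax":0,"ay":0,"az":0},{"tx":0,"ty":0,"tz":0,"ax":0,"ay":0,"az":0}]'

```text
time_s: 17.0
ee_pos: [0.5853, -0.1825, 0.4193]
eef_rot: [-3.141, 0.002, -0.077]
force: [-0.9, 0.6, -2.6]
grip_width: 0.0136
grip_force: 30.0
```

```bash
python3 - <<'E'
from h import *
c,o=cam("scene"); 
for k in("red","blue"):
    for a,s in blobs(c,k)[0]:
        if 190<a[0]<330 and 240<a[1]<400: print(k,a,s[2:],onz(c,a,{"red":.031,"blue":.08}[k]).round(4))
w,o=cam("wrist"); print(np.round(o["ee_pos"],4),np.round(o["eef_rot"],4))
np.savez("w2.npz",**w)
out=np.hstack([cv2.resize(w["pixels"],(480,360)),c["pixels"][160:400,160:373][:, :].repeat(1,0).copy() if 0 else cv2.resize(c["pixels"][180:360,170:330],(320,360))])
cv2.imwrite("pics/w2.png",out[:,:,::-1])
E
```

```text
red [287.0, 330.5] [7, 8, 39] [ 0.6656 -0.1166  0.031 ]
blue [206.0, 309.0] [13, 15, 125] [ 0.5877 -0.2768  0.08  ]
[ 0.585  -0.1814  0.4195] [-3.141e+00  1.700e-03 -7.620e-02]
```

View pics/w2.png

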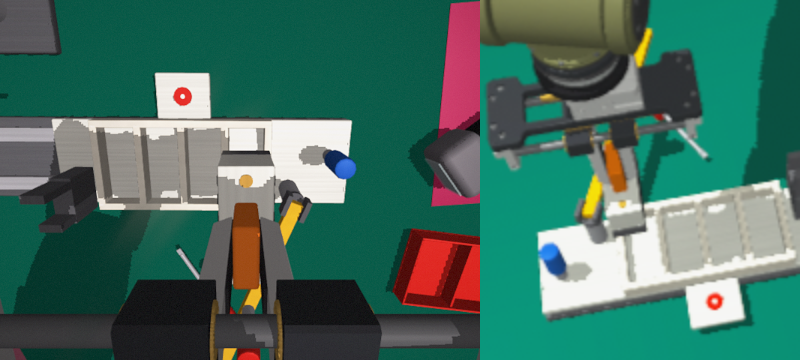

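Wrist view: slots are clear, the module hangs straight above slot 0, the bar is swung out, and the mark is at about (243,128) full-scale. The carrier hasn't moved.

```bash
python3 - <<'E'
from h import *
w=dict(np.load("w2.npz"))
for k,z in(("red",.031),("blue",.08)):
    for a,s in blobs(w,k,60)[0]:
        print(k,a,s,onz(w,a,z).round(4))
print("proj slots rib floor", [proj(w,[.5902+.0754*y,-.1107+.9972*y,.032]).round() for y in(-.0705,-.0235)])
E
```

```text
red [243.3, 128.1] [232, 117, 23, 24, 401] [ 0.6647 -0.116   0.031 ]
red [587.3, 362.0] [524, 305, 116, 113, 9030] [ 0.4194 -0.4219  0.031 ]
red [331.3, 472.1] [316, 465, 31, 15, 454] [ 0.3054 -0.1622  0.031 ]
blue [457.0, 219.8] [437, 201, 38, 38, 888] [ 0.5852 -0.2795  0.08  ]
proj slots rib floor [array([329., 216.]), array([275., 216.])]
```

apply_moves --increments '[{"tx":0,"ty":0,"tz":0.88,"ax":0,"ay":0,"az":0},{"tx":0,"ty":0,"tz":0.88,"ax":0,"ay":0,"az":0},{"tx":0,"ty":0,"tz":0.88,"ax":0,"ay":0,"az":0},{"tx":0,"ty":0,"tz":0.88,"ax":0,"ay":0,"az":0},{"tx":0,"ty":0,"tz":0,"ax":0,"ay":0,"az":0},{"tx":0,"ty":0,"tz":0.2,"ax":0,"ay":0,"az":0},{"tx":0,"ty":0,"tz":0.2,"ax":0,"ay":0,"az":0},{"tx":0,"ty":0,"tz":0.0,"ax":0,"ay":0,"az":0}]'

```text
time_s: 18.1
ee_pos: [0.5849, -0.1808, 0.3029]
eef_rot: [-3.142, 0.0, -0.075]
force: [-0.3, -0.0, -2.5]
grip_width: 0.0137
grip_force: 30.0
```

apply_moves --increments '[{"tx":0,"ty":0,"tz":0.2,"ax":0,"ay":0,"az":0},{"tx":0,"ty":0,"tz":0.2,"ax":0,"ay":0,"az":0},{"tx":0,"ty":0,"tz":0.1,"ax":0,"ay":0,"az":0},{"tx":0,"ty":0,"tz":0,"ax":0,"ay":0,"az":0},{"tx":0,"ty":0,"tz":0,"ax":0,"ay":0,"az":0}]'

```text
time_s: 18.73
ee_pos: [0.585, -0.1809, 0.2881]
eef_rot: [3.142, -0.0, -0.075]
force: [-0.6, -0.1, -2.0]
grip_width: 0.0137
grip_force: 30.0
```

Base is at about 35 mm and running freely between the ribs. Down the rest until contact, then release.

apply_moves --increments '[{"tx":0,"ty":0,"tz":0.07,"ax":0,"ay":0,"az":0},{"tx":0,"ty":0,"tz":0.05,"ax":0,"ay":0,"az":0},{"tx":0,"ty":0,"tz":0,"ax":0,"ay":0,"az":0},{"tx":0,"ty":0,"tz":0,"ax":0,"ay":0,"az":0}]'

```text
time_s: 19.23
ee_pos: [0.5849, -0.1809, 0.2852]
eef_rot: [3.141, -0.001, -0.075]
force: [-3.1, 1.8, 6.3]
grip_width: 0.014
grip_force: 30.0
```

apply_moves --increments '[{"tx":0,"ty":0,"tz":0,"ax":0,"ay":0,"az":0},{"tx":0,"ty":0,"tz":0,"ax":0,"ay":0,"az":0},{"tx":0,"ty":0,"tz":0,"ax":0,"ay":0,"az":0},{"tx":0,"ty":0,"tz":0,"ax":0,"ay":0,"az":0},{"tx":0,"ty":0,"tz":-1,"ax":0,"ay":0,"az":0},{"tx":0,"ty":0,"tz":-1,"ax":0,"ay":0,"az":0},{"tx":0,"ty":0,"tz":-1,"ax":0,"ay":0,"az":0},{"tx":0,"ty":0,"tz":-1,"ax":0,"ay":0,"az":0},{"tx":0,"ty":0,"tz":-1,"ax":0,"ay":0,"az":0},{"tx":0,"ty":0,"tz":0,"ax":0,"ay":0,"az":0}]' --jaw 0.6

```text
time_s: 20.48
ee_pos: [0.5848, -0.1809, 0.4365]
eef_rot: [3.14, -0.004, -0.075]
force: [0.2, 0.5, -0.9]
grip_width: 0.0376
grip_force: 0.0
```

```bash
python3 - <<'E'
from h import *
for n in("side","scene"):
  c,o=cam(n)
  for a,s in blobs(c,"orange",30)[0]:
    if a[1]>140 and a[0]<450: print(n,a,s[2:],onz(c,a,.069).round(4),onz(c,a,.101).round(4))
print(np.round(o["ee_pos"],4),np.round(o["eef_rot"],4))
E
```

```text
side [305.5, 181.1] [12, 12, 130] [ 0.5901 -0.2179  0.069 ] [ 0.584  -0.1829  0.101 ]
side [398.9, 310.1] [17, 15, 152] [0.3098 0.205  0.069 ] [0.3112 0.2286 0.101 ]
side [371.4, 349.6] [16, 16, 116] [0.3665 0.3198 0.069 ] [0.3664 0.3403 0.101 ]
scene [370.9, 173.9] [13, 19, 117] [0.3138 0.2029 0.069 ] [0.3388 0.1908 0.101 ]
scene [417.0, 182.2] [7, 19, 72] [0.3742 0.3112 0.069 ] [0.3971 0.2953 0.101 ]
scene [247.7, 293.1] [9, 21, 126] [ 0.5695 -0.1822  0.069 ] [ 0.5856 -0.1809  0.101 ]
scene [200.3, 422.1] [36, 17, 285] [ 0.8146 -0.323   0.069 ] [ 0.8222 -0.3168  0.101 ]
scene [201.6, 435.2] [37, 17, 299] [ 0.8388 -0.3238  0.069 ] [ 0.8455 -0.3176  0.101 ]
scene [203.8, 449.3] [37, 18, 308] [ 0.8645 -0.3233  0.069 ] [ 0.8703 -0.3171  0.101 ]
scene [205.3, 463.3] [38, 19, 327] [ 0.8889 -0.324   0.069 ] [ 0.8939 -0.3177  0.101 ]
scene [213.2, 475.5] [37, 11, 212] [ 0.9129 -0.313   0.069 ] [ 0.9171 -0.3071  0.101 ]
[ 0.5848 -0.1808  0.4345] [ 3.1413e+00 -1.0000e-03 -7.5100e-02]
```

apply_moves --increments '[{"tx":0,"ty":0,"tz":0,"ax":0,"ay":0,"az":-0.995},{"tx":0,"ty":0,"tz":0,"ax":0,"ay":0,"az":-0.995},{"tx":0,"ty":0,"tz":0,"ax":0,"ay":0,"az":-0.995},{"tx":0,"ty":0,"tz":0,"ax":0,"ay":0,"az":-0.995},{"tx":0,"ty":0,"tz":0,"ax":0,"ay":0,"az":-0.995},{"tx":0,"ty":0,"tz":0,"ax":0,"ay":0,"az":-0.995},{"tx":0,"ty":0,"tz":0,"ax":0,"ay":0,"az":-0.995},{"tx":0,"ty":0,"tz":0,"ax":0,"ay":0,"az":-0.995},{"tx":0,"ty":0,"tz":0,"ax":0,"ay":0,"az":-0.995},{"tx":0,"ty":0,"tz":0,"ax":0,"ay":0,"az":-0.995},{"tx":0,"ty":0,"tz":0,"ax":0,"ay":0,"az":-0.995},{"tx":0,"ty":0,"tz":0,"ax":0,"ay":0,"az":-0.995}]'

```text
time_s: 22.08
ee_pos: [0.585, -0.1809, 0.4326]
eef_rot: [-3.139, 0.001, 0.97]
force: [-0.3, 0.1, 0.1]
grip_width: 0.0378
grip_force: 0.0
```

apply_moves --increments '[{"tx":0.597,"ty":-0.959,"tz":0,"ax":0,"ay":0,"az":0},{"tx":0.597,"ty":-0.959,"tz":0,"ax":0,"ay":0,"az":0},{"tx":0.597,"ty":-0.959,"tz":0,"ax":0,"ay":0,"az":0},{"tx":0.597,"ty":-0.959,"tz":0,"ax":0,"ay":0,"az":0},{"tx":0.597,"ty":-0.959,"tz":0,"ax":0,"ay":0,"az":0},{"tx":0.597,"ty":-0.959,"tz":0,"ax":0,"ay":0,"az":0},{"tx":0.597,"ty":-0.959,"tz":0,"ax":0,"ay":0,"az":0},{"tx":0.597,"ty":-0.959,"tz":0,"ax":0,"ay":0,"az":0},{"tx":0.597,"ty":-0.959,"tz":0,"ax":0,"ay":0,"az":0},{"tx":0.597,"ty":-0.959,"tz":0,"ax":0,"ay":0,"az":0},{"tx":0.597,"ty":-0.959,"tz":0,"ax":0,"ay":0,"az":0},{"tx":0.597,"ty":-0.959,"tz":0,"ax":0,"ay":0,"az":0}]'

```text
time_s: 23.58
ee_pos: [0.4222, 0.193, 0.433]
eef_rot: [-3.14, 0.002, 0.967]
force: [0.8, -0.5, 0.2]
grip_width: 0.0375
grip_force: 0.0
```

apply_moves --increments '[{"tx":0.597,"ty":-0.959,"tz":0,"ax":0,"ay":0,"az":0},{"tx":0.597,"ty":-0.959,"tz":0,"ax":0,"ay":0,"az":0},{"tx":0.597,"ty":-0.959,"tz":0,"ax":0,"ay":0,"az":0},{"tx":0.597,"ty":-0.959,"tz":0,"ax":0,"ay":0,"az":0},{"tx":0,"ty":0,"tz":0,"ax":0,"ay":0,"az":-0.995},{"tx":0,"ty":0,"tz":0,"ax":0,"ay":0,"az":-0.995},{"tx":0,"ty":0,"tz":0,"ax":0,"ay":0,"az":-0.995},{"tx":0,"ty":0,"tz":0,"ax":0,"ay":0,"az":-0.995},{"tx":0,"ty":0,"tz":0,"ax":0,"ay":0,"az":-0.995},{"tx":0,"ty":0,"tz":0,"ax":0,"ay":0,"az":-0.995},{"tx":0,"ty":0,"tz":0,"ax":0,"ay":0,"az":-0.995},{"tx":0,"ty":0,"tz":0,"ax":0,"ay":0,"az":-0.995}]'

```text
time_s: 25.08
ee_pos: [0.3688, 0.3164, 0.4329]
eef_rot: [-3.14, 0.001, 1.664]
force: [-1.1, -0.2, 0.3]
grip_width: 0.0374
grip_force: 0.0
```

apply_moves --increments '[{"tx":0,"ty":0,"tz":0,"ax":0,"ay":0,"az":-0.995},{"tx":0,"ty":0,"tz":0,"ax":0,"ay":0,"az":-0.995},{"tx":0,"ty":0,"tz":0,"ax":0,"ay":0,"az":-0.995},{"tx":0,"ty":0,"tz":0,"ax":0,"ay":0,"az":-0.995},{"tx":0,"ty":0,"tz":0,"ax":0,"ay":0,"az":-0.995},{"tx":0,"ty":0,"tz":0,"ax":0,"ay":0,"az":-0.995},{"tx":0,"ty":0,"tz":0,"ax":0,"ay":0,"az":-0.995},{"tx":0,"ty":0,"tz":0,"ax":0,"ay":0,"az":-0.995},{"tx":0,"ty":0,"tz":0,"ax":0,"ay":0,"az":-0.995},{"tx":0,"ty":0,"tz":0,"ax":0,"ay":0,"az":-0.995},{"tx":0,"ty":0,"tz":0,"ax":0,"ay":0,"az":-0.995},{"tx":0,"ty":0,"tz":0,"ax":0,"ay":0,"az":-0.995}]' --jaw 0.3

```text
time_s: 26.58
ee_pos: [0.3688, 0.3164, 0.4329]
eef_rot: [-3.14, -0.001, 2.706]
force: [0.3, 0.3, -0.3]
grip_width: 0.0659
grip_force: 0.0
```

apply_moves --increments '[{"tx":0,"ty":0,"tz":0,"ax":0,"ay":0,"az":-0.995},{"tx":0,"ty":0,"tz":0,"ax":0,"ay":0,"az":0},{"tx":0,"ty":0,"tz":0,"ax":0,"ay":0,"az":0}]'

```text
time_s: 26.95
ee_pos: [0.3688, 0.3164, 0.4337]
eef_rot: [-3.141, -0.001, 2.788]
force: [0.6, 0.2, 0.2]
grip_width: 0.0661
grip_force: 0.0
```

```bash
python3 - <<'E'
from h import *
for n in("side","scene"):
  c,o=cam(n)
  for a,s in blobs(c,"orange",30)[0]:
    if 400>a[1]>140 and a[0]<450: print(n,a,s[2:],onz(c,a,.069).round(4))
w,o=cam("wrist");np.savez("w3.npz",**w); cv2.imwrite("pics/w3.png",w["pixels"][:,:,::-1])
print(np.round(o["ee_pos"],4),np.round(o["eef_rot"],4),o["qpos"].round(2) if hasattr(o["qpos"],"round") else o["qpos"])
E
```

```text
side [305.5, 181.8] [12, 12, 110] [ 0.5897 -0.215   0.069 ]
side [398.5, 310.7] [16, 14, 139] [0.3107 0.2068 0.069 ]
side [371.5, 348.9] [16, 16, 138] [0.3664 0.3179 0.069 ]
scene [370.7, 174.7] [11, 18, 104] [0.3163 0.2014 0.069 ]
scene [417.0, 182.0] [7, 19, 74] [0.3736 0.3115 0.069 ]
scene [249.2, 296.5] [8, 20, 63] [ 0.5787 -0.1806  0.069 ]
[0.3688 0.3164 0.434 ] [-3.1412e+00 -3.0000e-04  2.7890e+00] [ 0.63  0.13  1.65 -0.    1.35 -0.58]
```

View pics/w3.png

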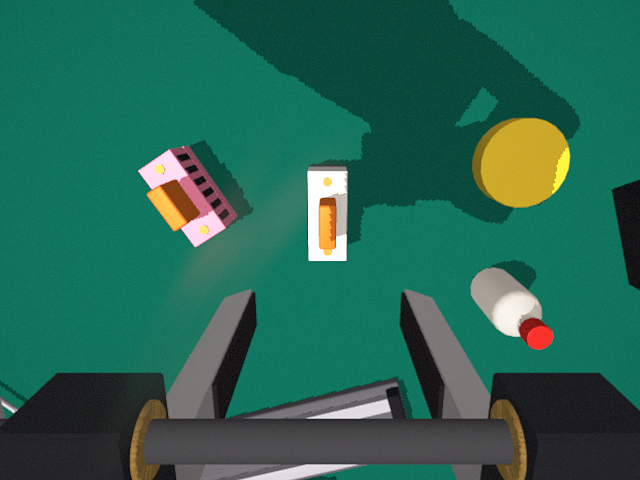

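The wrist view shows module B straight in line between the fingers at (327,215), undisturbed. Going down on it.

apply_moves --increments '[{"tx":0,"ty":0,"tz":1,"ax":0,"ay":0,"az":0},{"tx":0,"ty":0,"tz":1,"ax":0,"ay":0,"az":0},{"tx":0,"ty":0,"tz":1,"ax":0,"ay":0,"az":0},{"tx":0,"ty":0,"tz":1,"ax":0,"ay":0,"az":0},{"tx":0,"ty":0,"tz":1,"ax":0,"ay":0,"az":0},{"tx":0,"ty":0,"tz":0.98,"ax":0,"ay":0,"az":0},{"tx":0,"ty":0,"tz":0,"ax":0,"ay":0,"az":0},{"tx":0,"ty":0,"tz":0,"ax":0,"ay":0,"az":0}]'

```text
time_s: 28.1
ee_pos: [0.369, 0.3166, 0.256]
eef_rot: [3.141, 0.001, 2.79]
force: [0.7, -0.0, 0.5]
grip_width: 0.0659
grip_force: 0.0
```

apply_moves --increments '[{"tx":0,"ty":0,"tz":0,"ax":0,"ay":0,"az":0},{"tx":0,"ty":0,"tz":0,"ax":0,"ay":0,"az":0},{"tx":0,"ty":0,"tz":0,"ax":0,"ay":0,"az":0},{"tx":0,"ty":0,"tz":0,"ax":0,"ay":0,"az":0},{"tx":0,"ty":0,"tz":0,"ax":0,"ay":0,"az":0},{"tx":0,"ty":0,"tz":0,"ax":0,"ay":0,"az":0},{"tx":0,"ty":0,"tz":0,"ax":0,"ay":0,"az":0}]' --jaw 1 --force 30

```text
time_s: 28.98
ee_pos: [0.3688, 0.3164, 0.2549]
eef_rot: [-3.141, -0.0, 2.79]
force: [-0.4, 0.1, -1.1]
grip_width: 0.0137
grip_force: 30.0
```

apply_moves --increments '[{"tx":0,"ty":0,"tz":-0.93,"ax":0,"ay":0,"az":0},{"tx":0,"ty":0,"tz":-0.93,"ax":0,"ay":0,"az":0},{"tx":0,"ty":0,"tz":-0.93,"ax":0,"ay":0,"az":0},{"tx":0,"ty":0,"tz":-0.93,"ax":0,"ay":0,"az":0},{"tx":0,"ty":0,"tz":-0.93,"ax":0,"ay":0,"az":0},{"tx":0,"ty":0,"tz":-0.93,"ax":0,"ay":0,"az":0},{"tx":0,"ty":0,"tz":0,"ax":0,"ay":0,"az":-0.79},{"tx":0,"ty":0,"tz":0,"ax":0,"ay":0,"az":-0.79},{"tx":0,"ty":0,"tz":0,"ax":0,"ay":0,"az":-0.79},{"tx":0,"ty":0,"tz":0,"ax":0,"ay":0,"az":-0.79},{"tx":0,"ty":0,"tz":0,"ax":0,"ay":0,"az":0}]'

```text
time_s: 30.35
ee_pos: [0.3687, 0.3164, 0.422]
eef_rot: [-3.141, -0.001, 3.066]
force: [-0.0, -0.3, -3.3]
grip_width: 0.0141
grip_force: 30.0
```

apply_moves --increments '[{"tx":-0.649,"ty":-0.989,"tz":0,"ax":0,"ay":0,"az":0},{"tx":-0.649,"ty":-0.989,"tz":0,"ax":0,"ay":0,"az":0},{"tx":-0.649,"ty":-0.989,"tz":0,"ax":0,"ay":0,"az":0},{"tx":-0.649,"ty":-0.989,"tz":0,"ax":0,"ay":0,"az":0},{"tx":-0.649,"ty":-0.989,"tz":0,"ax":0,"ay":0,"az":0},{"tx":-0.649,"ty":-0.989,"tz":0,"ax":0,"ay":0,"az":0},{"tx":-0.649,"ty":-0.989,"tz":0,"ax":0,"ay":0,"az":0},{"tx":-0.649,"ty":-0.989,"tz":0,"ax":0,"ay":0,"az":0},{"tx":-0.649,"ty":-0.989,"tz":0,"ax":0,"ay":0,"az":0},{"tx":-0.649,"ty":-0.989,"tz":0,"ax":0,"ay":0,"az":0},{"tx":-0.649,"ty":-0.989,"tz":0,"ax":0,"ay":0,"az":0},{"tx":-0.649,"ty":-0.989,"tz":0,"ax":0,"ay":0,"az":0}]'

```text
time_s: 31.85
ee_pos: [0.5754, -0.0574, 0.422]
eef_rot: [3.142, -0.001, 3.064]
force: [1.0, -0.1, -3.5]
grip_width: 0.0136
grip_force: 30.0
```

apply_moves --increments '[{"tx":-0.649,"ty":-0.989,"tz":0,"ax":0,"ay":0,"az":0},{"tx":0,"ty":0,"tz":0,"ax":0,"ay":0,"az":0},{"tx":0,"ty":0,"tz":0,"ax":0,"ay":0,"az":0}]'

```text
time_s: 32.22
ee_pos: [0.5919, -0.087, 0.422]
eef_rot: [3.141, -0.001, 3.065]
force: [0.5, -0.5, -3.5]
grip_width: 0.0139
grip_force: 30.0
```

```bash
python3 - <<'E'
from h import *
c,o=cam("scene"); np.savez("s4.npz",**c)
for k in("red","blue"):
    for a,s in blobs(c,k)[0]:
        if 190<a[0]<330 and 240<a[1]<400: print(k,a,s[2:],onz(c,a,{"red":.031,"blue":.08}[k]).round(4))
for a,s in blobs(c,"orange",30)[0]:
    if 400>a[1]>140 and a[0]<450: print(a,s[2:],onz(c,a,.101).round(4))
w,o=cam("wrist");np.savez("w4.npz",**w); cv2.imwrite("pics/w4.png",w["pixels"][:,:,::-1])
print(np.round(o["ee_pos"],4),np.round(o["eef_rot"],4))
E
```

```text
red [287.0, 330.5] [7, 8, 39] [ 0.6656 -0.1166  0.031 ]
blue [206.0, 309.0] [13, 15, 125] [ 0.5877 -0.2768  0.08  ]
[371.1, 172.9] [12, 19, 147] [0.3358 0.1924 0.101 ]
[286.5, 253.6] [11, 25, 175] [ 0.5116 -0.0759  0.101 ]
[249.2, 296.8] [8, 20, 60] [ 0.5952 -0.1795  0.101 ]
[ 0.5919 -0.0867  0.4222] [ 3.1414e+00 -4.0000e-04  3.0658e+00]
```

View pics/w4.png

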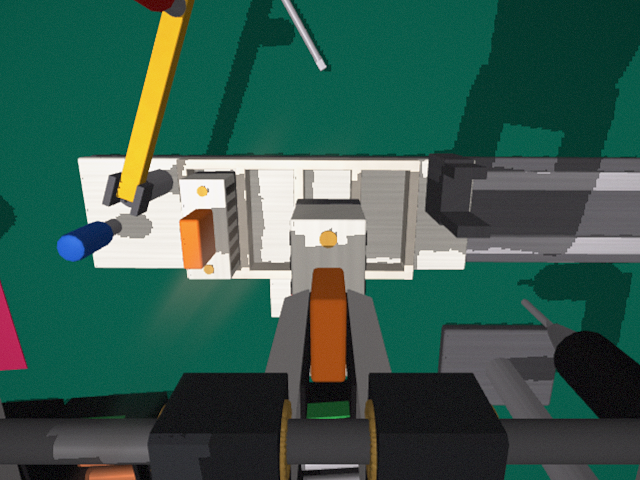

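The wrist view shows module A upright in slot 0 and B over slot 2. Lowering.

apply_moves --increments '[{"tx":0,"ty":0,"tz":0.88,"ax":0,"ay":0,"az":0},{"tx":0,"ty":0,"tz":0.88,"ax":0,"ay":0,"az":0},{"tx":0,"ty":0,"tz":0.88,"ax":0,"ay":0,"az":0},{"tx":0,"ty":0,"tz":0.88,"ax":0,"ay":0,"az":0},{"tx":0,"ty":0,"tz":0,"ax":0,"ay":0,"az":0},{"tx":0,"ty":0,"tz":0.2,"ax":0,"ay":0,"az":0},{"tx":0,"ty":0,"tz":0.2,"ax":0,"ay":0,"az":0},{"tx":0,"ty":0,"tz":0.2,"ax":0,"ay":0,"az":0},{"tx":0,"ty":0,"tz":0.0,"ax":0,"ay":0,"az":0}]'

```text
time_s: 33.45
ee_pos: [0.592, -0.0873, 0.2984]
eef_rot: [3.141, -0.001, 3.066]
force: [-1.0, -0.3, -2.7]
grip_width: 0.0141
grip_force: 30.0
```

apply_moves --increments '[{"tx":0,"ty":0,"tz":0.15,"ax":0,"ay":0,"az":0},{"tx":0,"ty":0,"tz":0.1,"ax":0,"ay":0,"az":0},{"tx":0,"ty":0,"tz":0.08,"ax":0,"ay":0,"az":0},{"tx":0,"ty":0,"tz":0,"ax":0,"ay":0,"az":0},{"tx":0,"ty":0,"tz":0,"ax":0,"ay":0,"az":0}]'

```text
time_s: 34.08
ee_pos: [0.5921, -0.0873, 0.289]
eef_rot: [-3.142, 0.0, 3.066]
force: [0.3, 0.2, -4.3]
grip_width: 0.0137
grip_force: 30.0
```

apply_moves --increments '[{"tx":0,"ty":0,"tz":0.06,"ax":0,"ay":0,"az":0},{"tx":0,"ty":0,"tz":0.05,"ax":0,"ay":0,"az":0},{"tx":0,"ty":0,"tz":0,"ax":0,"ay":0,"az":0},{"tx":0,"ty":0,"tz":0,"ax":0,"ay":0,"az":0}]'

```text
time_s: 34.58
ee_pos: [0.5921, -0.0873, 0.2869]
eef_rot: [-3.141, 0.001, 3.066]
force: [-4.4, 0.1, 9.2]
grip_width: 0.0138
grip_force: 30.0
```

apply_moves --increments '[{"tx":0,"ty":0,"tz":0,"ax":0,"ay":0,"az":0},{"tx":0,"ty":0,"tz":0,"ax":0,"ay":0,"az":0},{"tx":0,"ty":0,"tz":0,"ax":0,"ay":0,"az":0},{"tx":0,"ty":0,"tz":0,"ax":0,"ay":0,"az":0},{"tx":0,"ty":0,"tz":-1,"ax":0,"ay":0,"az":0},{"tx":0,"ty":0,"tz":-1,"ax":0,"ay":0,"az":0},{"tx":0,"ty":0,"tz":-1,"ax":0,"ay":0,"az":0},{"tx":0,"ty":0,"tz":-1,"ax":0,"ay":0,"az":0},{"tx":0,"ty":0,"tz":-1,"ax":0,"ay":0,"az":0},{"tx":0,"ty":0,"tz":0,"ax":0,"ay":0,"az":0}]' --jaw 0.6

```text
time_s: 35.83
ee_pos: [0.592, -0.0873, 0.4376]
eef_rot: [-3.141, 0.004, 3.066]
force: [-0.3, -0.5, -0.6]
grip_width: 0.0376
grip_force: 0.0
```

apply_moves --increments '[{"tx":0,"ty":0,"tz":0,"ax":0,"ay":0,"az":0.85},{"tx":0,"ty":0,"tz":0,"ax":0,"ay":0,"az":0.85},{"tx":0,"ty":0,"tz":0,"ax":0,"ay":0,"az":0.85},{"tx":0,"ty":0,"tz":0,"ax":0,"ay":0,"az":0.85},{"tx":0,"ty":0,"tz":0,"ax":0,"ay":0,"az":0.85},{"tx":0.71,"ty":-0.967,"tz":0,"ax":0,"ay":0,"az":0},{"tx":0.71,"ty":-0.967,"tz":0,"ax":0,"ay":0,"az":0},{"tx":0.71,"ty":-0.967,"tz":0,"ax":0,"ay":0,"az":0},{"tx":0.71,"ty":-0.967,"tz":0,"ax":0,"ay":0,"az":0},{"tx":0.71,"ty":-0.967,"tz":0,"ax":0,"ay":0,"az":0},{"tx":0,"ty":0,"tz":0,"ax":0,"ay":0,"az":0},{"tx":0,"ty":0,"tz":0,"ax":0,"ay":0,"az":0}]' --jaw 0.3

```text
time_s: 37.33
ee_pos: [0.4337, -0.172, 0.435]
eef_rot: [3.141, -0.001, 2.695]
force: [-1.0, -0.0, -0.2]
grip_width: 0.0661
grip_force: 0.0
```

```bash
python3 - <<'E'
from h import *
c,o=cam("scene"); np.savez("s5.npz",**c); d,o=cam("side")
for a,s in blobs(c,"orange",30)[0]:
    if 400>a[1]>140 and a[0]<450: print(a,s[2:],onz(c,a,.101).round(4))
for n,x in(("scene",c),("side",d)):
  for a,s in blobs(x,"red",25)[0]:
    if 190<a[0]<450 and 140<a[1]<350: print(n,a,s,onz(x,a,.15).round(4),onz(x,a,.031).round(4))
cv2.imwrite("pics/s5.png",cv2.resize(np.hstack([c["pixels"][200:360,180:370],d["pixels"][130:290,240:430]]),None,fx=2.1,fy=2.1)[:,:,::-1])
print(np.round(o["ee_pos"],4),np.round(o["eef_rot"],4))
E
```

```text
[370.7, 174.7] [11, 18, 103] [0.3412 0.1894 0.101 ]
[291.5, 290.2] [7, 16, 48] [ 0.605  -0.0873  0.101 ]
[249.2, 296.7] [8, 20, 61] [ 0.595  -0.1794  0.101 ]
scene [236.3, 223.9] [231, 215, 12, 18, 145] [ 0.4333 -0.1707  0.15  ] [ 0.3484 -0.1744  0.031 ]
scene [255.0, 229.8] [247, 219, 18, 21, 169] [ 0.4606 -0.1332  0.15  ] [ 0.3796 -0.1315  0.031 ]
scene [287.0, 330.5] [284, 327, 7, 8, 39] [ 0.7111 -0.1201  0.15  ] [ 0.6656 -0.1166  0.031 ]
side [375.8, 148.8] [354, 130, 42, 38, 1027] [ 0.3982 -0.2818  0.15  ] [ 0.4021 -0.4284  0.031 ]
side [360.7, 174.2] [357, 167, 8, 15, 97] [ 0.4316 -0.1715  0.15  ] [ 0.4391 -0.3062  0.031 ]
side [386.7, 220.7] [372, 214, 30, 15, 252] [ 0.3537 -0.0051  0.15  ] [ 0.3529 -0.122   0.031 ]
[ 0.4339 -0.1719  0.435 ] [ 3.1415e+00 -6.0000e-04  2.6955e+00]
```

View pics/s5.png

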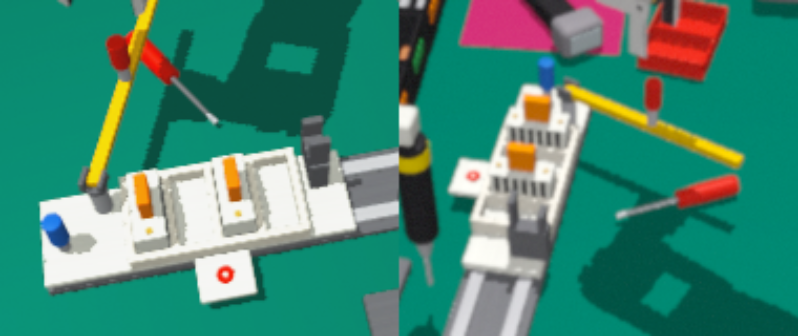

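Both modules stand upright in slots 0 and 2, the third and fourth slots are empty and no silver module is left on the bench. The bar knob is at (0.433,-0.171). Regripping it.

apply_moves --increments '[{"tx":0,"ty":0,"tz":0.87,"ax":0,"ay":0,"az":0},{"tx":0,"ty":0,"tz":0.87,"ax":0,"ay":0,"az":0},{"tx":0,"ty":0,"tz":0.87,"ax":0,"ay":0,"az":0},{"tx":0,"ty":0,"tz":0.85,"ax":0,"ay":0,"az":0},{"tx":0,"ty":0,"tz":0,"ax":0,"ay":0,"az":0}]'

```text
time_s: 38.05
ee_pos: [0.4336, -0.1717, 0.3303]
eef_rot: [3.142, -0.003, 2.696]
force: [-0.5, -0.4, -0.2]
grip_width: 0.0654
grip_force: 0.0
```

apply_moves --increments '[{"tx":0,"ty":0,"tz":0,"ax":0,"ay":0,"az":0},{"tx":0,"ty":0,"tz":0,"ax":0,"ay":0,"az":0},{"tx":0,"ty":0,"tz":0,"ax":0,"ay":0,"az":0},{"tx":0,"ty":0,"tz":0,"ax":0,"ay":0,"az":0},{"tx":0,"ty":0,"tz":0,"ax":0,"ay":0,"az":0},{"tx":0,"ty":0,"tz":0,"ax":0,"ay":0,"az":0}]' --jaw 1 --force 15

```text
time_s: 38.8
ee_pos: [0.4333, -0.1722, 0.3318]
eef_rot: [-3.142, 0.0, 2.695]
force: [-0.5, 0.4, 0.2]
grip_width: 0.0219
grip_force: 15.0
```

apply_moves --increments '[{"tx":-0.16,"ty":0,"tz":-0.33,"ax":0,"ay":0,"az":0},{"tx":-0.18,"ty":0,"tz":-0.31,"ax":0,"ay":0,"az":0},{"tx":-0.21,"ty":0,"tz":-0.3,"ax":0,"ay":0,"az":0},{"tx":-0.12,"ty":0,"tz":-0.15,"ax":0,"ay":0,"az":0},{"tx":0,"ty":0,"tz":0,"ax":0,"ay":0,"az":0},{"tx":0,"ty":0,"tz":0,"ax":0,"ay":0,"az":0}]'

```text
time_s: 39.55
ee_pos: [0.4514, -0.1808, 0.3644]
eef_rot: [-3.142, 0.0, 2.695]
force: [-0.5, 0.3, -2.2]
grip_width: 0.0217
grip_force: 15.0
```

apply_moves --increments '[{"tx":-0.014,"ty":0.314,"tz":0,"ax":0,"ay":0,"az":0.982},{"tx":-0.014,"ty":0.314,"tz":0,"ax":0,"ay":0,"az":0.982},{"tx":-0.014,"ty":0.314,"tz":0,"ax":0,"ay":0,"az":0.982},{"tx":-0.014,"ty":0.314,"tz":0,"ax":0,"ay":0,"az":0.982},{"tx":-0.014,"ty":0.314,"tz":0,"ax":0,"ay":0,"az":0.982},{"tx":-0.014,"ty":0.314,"tz":0,"ax":0,"ay":0,"az":0.982},{"tx":-0.014,"ty":0.314,"tz":0,"ax":0,"ay":0,"az":0.982},{"tx":-0.014,"ty":0.314,"tz":0,"ax":0,"ay":0,"az":0.982},{"tx":-0.014,"ty":0.314,"tz":0,"ax":0,"ay":0,"az":0.982},{"tx":-0.014,"ty":0.314,"tz":0,"ax":0,"ay":0,"az":0.982},{"tx":-0.014,"ty":0.314,"tz":0,"ax":0,"ay":0,"az":0.982},{"tx":-0.014,"ty":0.314,"tz":0,"ax":0,"ay":0,"az":0.982}]'

```text
time_s: 41.05
ee_pos: [0.5405, -0.1189, 0.3643]
eef_rot: [-3.141, 0.0, 1.664]
force: [-0.4, -1.1, -2.5]
grip_width: 0.0216
grip_force: 15.0
```

apply_moves --increments '[{"tx":-0.014,"ty":0.314,"tz":0,"ax":0,"ay":0,"az":0.982},{"tx":-0.014,"ty":0.314,"tz":0,"ax":0,"ay":0,"az":0.982},{"tx":0,"ty":0,"tz":0,"ax":0,"ay":0,"az":0},{"tx":0,"ty":0,"tz":0,"ax":0,"ay":0,"az":0}]'

```text
time_s: 41.55
ee_pos: [0.5589, -0.1188, 0.3643]
eef_rot: [-3.141, 0.0, 1.497]
force: [-0.2, -1.3, -3.2]
grip_width: 0.0215
grip_force: 15.0
```

```bash
python3 - <<'E'
from h import *
c,o=cam("scene")
for k in("red","blue"):
    for a,s in blobs(c,k)[0]:
        if 190<a[0]<330 and 240<a[1]<400: print(k,a,s[2:],onz(c,a,{"red":.031,"blue":.08}[k]).round(4))
w,o=cam("wrist");np.savez("w5.npz",**w); cv2.imwrite("pics/w5.png",w["pixels"][:,:,::-1])
print(np.round(o["ee_pos"],4),np.round(o["eef_rot"],4))
E
```

```text
red [287.0, 330.5] [7, 8, 39] [ 0.6656 -0.1166  0.031 ]
blue [206.0, 309.0] [13, 15, 125] [ 0.5877 -0.2768  0.08  ]
[ 0.5589 -0.1189  0.3643] [-3.1414e+00  2.0000e-04  1.4968e+00]
```

View pics/w5.png

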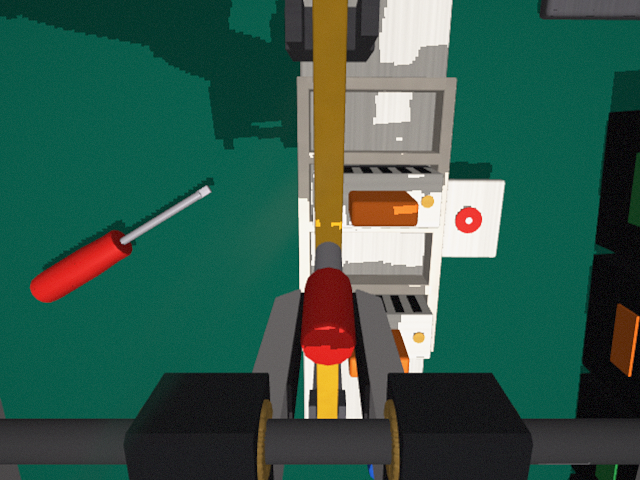

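The bar (columns 313–347) hangs centred between the keeper's cheeks (286–378). Lowering it into the notch.

apply_moves --increments '[{"tx":0.12,"ty":0,"tz":0.15,"ax":0,"ay":0,"az":0},{"tx":0.21,"ty":0,"tz":0.3,"ax":0,"ay":0,"az":0},{"tx":0.18,"ty":0,"tz":0.31,"ax":0,"ay":0,"az":0},{"tx":0.16,"ty":0,"tz":0.3,"ax":0,"ay":0,"az":0},{"tx":0,"ty":0,"tz":0,"ax":0,"ay":0,"az":0},{"tx":0,"ty":0,"tz":0,"ax":0,"ay":0,"az":0}]'

```text
time_s: 42.4
ee_pos: [0.5607, -0.0987, 0.3328]
eef_rot: [3.142, -0.001, 1.495]
force: [-0.4, 3.4, 1.1]
grip_width: 0.0222
grip_force: 15.0
```

apply_moves --increments '[{"tx":0,"ty":0,"tz":0,"ax":0,"ay":0,"az":0},{"tx":0,"ty":0,"tz":0,"ax":0,"ay":0,"az":0},{"tx":0,"ty":0,"tz":0,"ax":0,"ay":0,"az":0},{"tx":0,"ty":0,"tz":0,"ax":0,"ay":0,"az":0},{"tx":0,"ty":0,"tz":-1,"ax":0,"ay":0,"az":0},{"tx":0,"ty":0,"tz":-1,"ax":0,"ay":0,"az":0},{"tx":0,"ty":0,"tz":-1,"ax":0,"ay":0,"az":0},{"tx":0,"ty":0,"tz":-1,"ax":0,"ay":0,"az":0},{"tx":0,"ty":0,"tz":0,"ax":0,"ay":0,"az":0}]' --jaw 0.5

```text
time_s: 43.52
ee_pos: [0.5606, -0.0987, 0.4548]
eef_rot: [3.138, 0.001, 1.495]
force: [0.9, -0.6, -1.0]
grip_width: 0.0466
grip_force: 0.0
```

```bash
python3 - <<'E'
from h import *
c,o=cam("scene"); d,o=cam("side")
for n,x in(("scene",c),("side",d)):
  for k in("red","blue"):
    for a,s in blobs(x,k)[0]:
        if 190<a[0]<330 and 140<a[1]<400: print(n,k,a,s[2:],onz(x,a,{"red":.031,"blue":.08}[k]).round(4))
w,o=cam("wrist");np.savez("w6.npz",**w); cv2.imwrite("pics/w6.png",w["pixels"][:,:,::-1])
print(np.round(o["ee_pos"],4),np.round(o["eef_rot"],4))
E
```

```text
scene red [248.0, 223.6] [17, 22, 180] [ 0.3558 -0.1451  0.031 ]
scene red [280.4, 264.1] [11, 17, 143] [ 0.4955 -0.0918  0.031 ]
scene red [287.0, 330.5] [7, 8, 39] [ 0.6656 -0.1166  0.031 ]
scene blue [206.0, 309.0] [13, 15, 125] [ 0.5877 -0.2768  0.08  ]
side red [309.1, 189.7] [7, 16, 88] [ 0.5819 -0.2239  0.031 ]
side red [301.5, 385.2] [10, 11, 85] [0.5133 0.4032 0.031 ]
side red [194.3, 387.3] [7, 12, 67] [0.7472 0.4338 0.031 ]
side blue [309.8, 164.2] [8, 16, 95] [ 0.5857 -0.2791  0.08  ]
[ 0.5606 -0.0987  0.4519] [-3.1409e+00 -1.0000e-04  1.4954e+00]
```

View pics/w6.png

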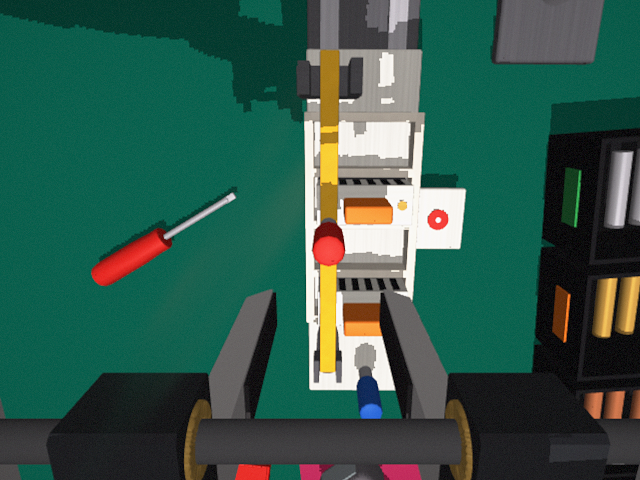

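The bar is down: the knob is back at its original pixel (280.4,264.1), and it lies in the notch at (330,75). Next is the blue knob at (0.5877,-0.277).

apply_moves --increments '[{"tx":-0.976,"ty":0.225,"tz":0,"ax":0,"ay":0,"az":0},{"tx":-0.976,"ty":0.225,"tz":0,"ax":0,"ay":0,"az":0},{"tx":-0.976,"ty":0.225,"tz":0,"ax":0,"ay":0,"az":0},{"tx":-0.976,"ty":0.225,"tz":0,"ax":0,"ay":0,"az":0},{"tx":-0.976,"ty":0.225,"tz":0,"ax":0,"ay":0,"az":0},{"tx":-0.976,"ty":0.225,"tz":0,"ax":0,"ay":0,"az":0},{"tx":0,"ty":0,"tz":0,"ax":0,"ay":0,"az":0}]'

```text
time_s: 44.55
ee_pos: [0.5878, -0.2785, 0.4506]
eef_rot: [-3.139, -0.001, 1.493]
force: [0.8, 0.2, -0.2]
grip_width: 0.047
grip_force: 0.0
```

apply_moves --increments '[{"tx":0,"ty":0,"tz":1,"ax":0,"ay":0,"az":0},{"tx":0,"ty":0,"tz":1,"ax":0,"ay":0,"az":0},{"tx":0,"ty":0,"tz":1,"ax":0,"ay":0,"az":0},{"tx":0,"ty":0,"tz":1,"ax":0,"ay":0,"az":0},{"tx":0,"ty":0,"tz":0.8,"ax":0,"ay":0,"az":0},{"tx":0,"ty":0,"tz":0.8,"ax":0,"ay":0,"az":0},{"tx":0,"ty":0,"tz":0.7,"ax":0,"ay":0,"az":0},{"tx":0,"ty":0,"tz":0,"ax":0,"ay":0,"az":0}]'

```text
time_s: 45.55
ee_pos: [0.5875, -0.2759, 0.2617]
eef_rot: [-3.138, -0.002, 1.496]
force: [0.2, -0.3, -0.2]
grip_width: 0.047
grip_force: 0.0
```

apply_moves --increments '[{"tx":0,"ty":0,"tz":0,"ax":0,"ay":0,"az":0},{"tx":0,"ty":0,"tz":0,"ax":0,"ay":0,"az":0},{"tx":0,"ty":0,"tz":0,"ax":0,"ay":0,"az":0},{"tx":0,"ty":0,"tz":0,"ax":0,"ay":0,"az":0},{"tx":0,"ty":0,"tz":0,"ax":0,"ay":0,"az":0},{"tx":0,"ty":0,"tz":0,"ax":0,"ay":0,"az":0}]' --jaw 1 --force 30

```text
time_s: 46.3
ee_pos: [0.587, -0.2771, 0.2644]
eef_rot: [-3.138, -0.001, 1.495]
force: [-15.5, 3.6, 10.2]
grip_width: 0.0215
grip_force: 30.0
```

apply_moves --increments '[{"tx":0,"ty":-0.025,"tz":0,"ax":0,"ay":0,"az":0},{"tx":0.3,"ty":0,"tz":0,"ax":0,"ay":0,"az":0},{"tx":0.5,"ty":0,"tz":0,"ax":0,"ay":0,"az":0},{"tx":0.6,"ty":0,"tz":0,"ax":0,"ay":0,"az":0},{"tx":0.6,"ty":0,"tz":0,"ax":0,"ay":0,"az":0},{"tx":0.6,"ty":0,"tz":0,"ax":0,"ay":0,"az":0},{"tx":0.6,"ty":0,"tz":0,"ax":0,"ay":0,"az":0},{"tx":0.6,"ty":0,"tz":0,"ax":0,"ay":0,"az":0},{"tx":0.6,"ty":0,"tz":0,"ax":0,"ay":0,"az":0},{"tx":0.6,"ty":0,"tz":0,"ax":0,"ay":0,"az":0},{"tx":0.5,"ty":0,"tz":0,"ax":0,"ay":0,"az":0},{"tx":0.3,"ty":0,"tz":0,"ax":0,"ay":0,"az":0}]'

```text
time_s: 47.8
ee_pos: [0.6002, -0.1033, 0.2644]
eef_rot: [3.141, 0.001, 1.496]
force: [-1.5, -6.1, 3.0]
grip_width: 0.0214
grip_force: 30.0
```

apply_moves --increments '[{"tx":0.2,"ty":0,"tz":0,"ax":0,"ay":0,"az":0},{"tx":0.1,"ty":0,"tz":0,"ax":0,"ay":0,"az":0},{"tx":0,"ty":0,"tz":0,"ax":0,"ay":0,"az":0},{"tx":0,"ty":0,"tz":0,"ax":0,"ay":0,"az":0}]'

```text
time_s: 48.3
ee_pos: [0.6009, -0.0945, 0.2644]
eef_rot: [3.141, -0.0, 1.495]
force: [-1.0, 0.1, 5.3]
grip_width: 0.0218
grip_force: 30.0
```

```bash
python3 - <<'E'
from h import *
ims=[]
for n in("scene","side","wrist"):
    c,o=cam(n); np.savez(n+"7.npz",**c)
    for a,s in blobs(c,"red",15)[0]: 
        if n=="wrist" or (220<a[0]<420 and 150<a[1]<400): print(n,a,s,onz(c,a,.031).round(4))
    u=proj(c,[.680,.0843,.046]).astype(int); print(n,"bit guess",u)
    x,y=np.clip(u[0]-33,0,573),np.clip(u[1]-50,0,380)
    ims.append(cv2.resize(c["pixels"][y:y+100,x:x+66],(264,400),interpolation=cv2.INTER_NEAREST)); print("crop",x,y)
cv2.imwrite("pics/c7.png",np.hstack(ims)[:,:,::-1]); print(np.round(o["ee_pos"],4),o["force"])
E
```

```text
scene [241.9, 218.8] [239, 215, 6, 10, 38] [ 0.3365 -0.1575  0.031 ]
scene [362.9, 249.7] [358, 242, 11, 17, 149] [0.5119 0.116  0.031 ]
scene [365.6, 315.6] [362, 312, 8, 8, 39] [0.6804 0.0651 0.031 ]
scene bit guess [374 310]
crop 341 260
side [386.6, 220.7] [372, 214, 30, 15, 253] [ 0.3531 -0.122   0.031 ]
side [292.9, 240.4] [289, 233, 8, 16, 105] [ 0.5982 -0.0225  0.031 ]
side [301.5, 385.3] [297, 380, 10, 11, 84] [0.5133 0.4035 0.031 ]
side bit guess [254 264]
crop 221 214
wrist [0.4, 335.8] [0, 331, 2, 11, 19] [ 0.4172 -0.1125  0.031 ]
wrist bit guess [ 499 -158]
crop 466 0
[ 0.6009 -0.0945  0.2644] [-1.84407266 -0.37004978  6.66981205]
```

View pics/c7.png

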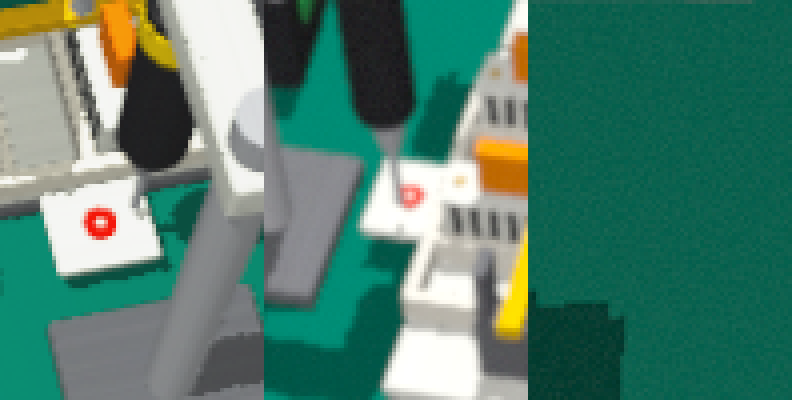

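Scene crop: mark at (365.6,315.6) and bit tip near (376,311). Side crop: mark near (257.8,262.7) with the tip just beside it at (255.5,265). I need one closer look at the tip.

```bash
python3 - <<'E'
from h import *
ims=[]
for n,x,y in(("scene",356,290),("side",236,244)):
    c=dict(np.load(n+"7.npz")); ims.append(cv2.resize(c["pixels"][y:y+40,x:x+40],None,fx=10,fy=10,interpolation=cv2.INTER_NEAREST))
    h=blobs(c,"red",4,110,80)[0]; print(n,[a for a in h if abs(a[0][0]-x-15)<25 and abs(a[0][1]-y-20)<25])
cv2.imwrite("pics/c8.png",np.hstack(ims)[:,:,::-1])
E
```

```text
scene [([365.6, 315.4], [362, 312, 8, 8, 47])]
side [([257.9, 262.7], [256, 261, 5, 5, 13])]
```

View pics/c8.png

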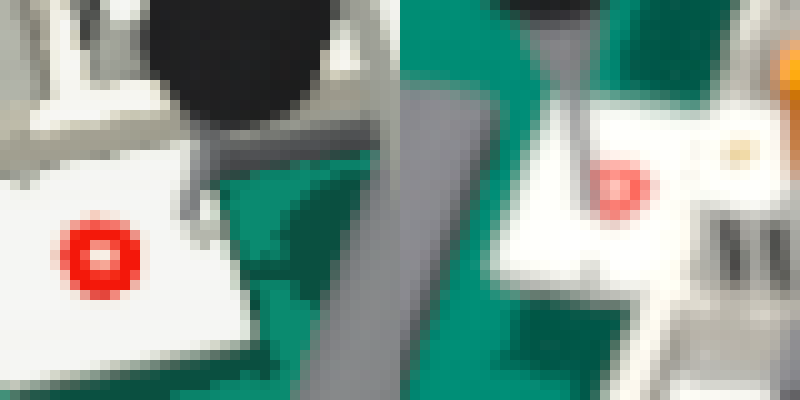

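```bash
python3 - <<'E'
from h import *
S=dict(np.load("scene7.npz"));D=dict(np.load("side7.npz"));W=dict(np.load("wrist0.npz"))
setwrist(W,dict(ee_pos=np.array([.55,0,.4042]),eef_rot=[-3.14,0,1.571]))
p=W["pixels"].astype(int); g=p[:,:,1]-p[:,:,0]   # green excess
m=(g[108:126,490:530]<30)
for c in range(0,40,2): 
    r=np.where(m[:,c])[0]; print(490+c, (r.min()+108,r.max()+108,round(r.mean()+108,1)) if len(r) else None,end=" ")
print()
T,e=tri(S,(374.3,311.3),D,(254.5,264.7)); print("tip tri",T.round(4),e)
M,e=tri(S,(365.6,315.4),D,(257.5,262.4)); print("mark tri",M.round(4),e, "scene",onz(S,(365.6,315.4),.031).round(4))
print("tip scene z46",onz(S,(374.3,311.3),.046).round(4),"side",onz(D,(254.5,264.7),.046).round(4))
for u in((498,117),(500,116.5)): print("tip wrist",onz(W,u,.046).round(4))
E
```

```text
490 None 492 None 494 None 496 None 498 (np.int64(115), np.int64(118), np.float64(116.5)) 500 (np.int64(113), np.int64(120), np.float64(116.5)) 502 (np.int64(113), np.int64(120), np.float64(116.5)) 504 (np.int64(113), np.int64(120), np.float64(116.5)) 506 (np.int64(113), np.int64(120), np.float64(116.5)) 508 (np.int64(113), np.int64(120), np.float64(116.5)) 510 (np.int64(112), np.int64(120), np.float64(116.0)) 512 (np.int64(113), np.int64(120), np.float64(116.5)) 514 (np.int64(113), np.int64(120), np.float64(116.5)) 516 (np.int64(113), np.int64(120), np.float64(116.5)) 518 (np.int64(112), np.int64(121), np.float64(116.5)) 520 (np.int64(112), np.int64(121), np.float64(116.5)) 522 (np.int64(112), np.int64(121), np.float64(116.5)) 524 (np.int64(112), np.int64(121), np.float64(116.5)) 526 (np.int64(112), np.int64(121), np.float64(116.5)) 528 (np.int64(111), np.int64(123), np.float64(117.0)) 
tip tri [0.6806 0.0841 0.0452] 0.0011344942813013021
mark tri [0.6787 0.0646 0.0312] 0.0027245566726872145 scene [0.6799 0.0652 0.031 ]
tip scene z46 [0.6814 0.0842 0.046 ] side [0.68   0.0844 0.046 ]
tip wrist [0.6784 0.0843 0.046 ]
tip wrist [0.6798 0.0847 0.046 ]
```

All three cameras put the tip at y = 0.0843 ±0.0003 on the mark's line; the mark is at 0.0653. It needs 19 mm more.

apply_moves --increments '[{"tx":0.15,"ty":0,"tz":0,"ax":0,"ay":0,"az":0},{"tx":0.2,"ty":0,"tz":0,"ax":0,"ay":0,"az":0},{"tx":0.18,"ty":0,"tz":0,"ax":0,"ay":0,"az":0},{"tx":0.1,"ty":0,"tz":0,"ax":0,"ay":0,"az":0},{"tx":0,"ty":0,"tz":0,"ax":0,"ay":0,"az":0},{"tx":0,"ty":0,"tz":0,"ax":0,"ay":0,"az":0}]'

```text
time_s: 49.2
ee_pos: [0.6024, -0.0757, 0.2644]
eef_rot: [3.141, -0.0, 1.495]
force: [-0.8, -1.6, 5.0]
grip_width: 0.0212
grip_force: 30.0
```

```bash
cat > m.py <<'E'
from h import *
S,o=cam("scene");D,o=cam("side")
for n,c in(("scene",S),("side",D)):
  X=[.6812,.0843,.031]; u=proj(c,X)
  for a,s in blobs(c,"red",4,110,80)[0]:
    if np.hypot(*(np.array(a)-u))<12: print(n,a,s,onz(c,a,.031).round(4), "expected px",u.round(1))
bl=[a for a,s in blobs(S,"blue",40)[0]]; print([(a,onz(S,a,.08).round(4)) for a in bl if 190<a[0]<420 and 200<a[1]<400])
print(np.round(o["ee_pos"],4),np.round(o["force"],1))
E
python3 m.py
```

```text
scene [373.4, 314.1] [370, 311, 8, 7, 41] [0.6818 0.0835 0.031 ] expected px [373.6 313.8]
side [255.2, 268.2] [253, 266, 6, 5, 19] [0.6798 0.0834 0.031 ] expected px [254.6 268.4]
[]
[ 0.6024 -0.0757  0.2644] [-0.6 -1.8  5.5]
```

apply_moves --increments '[{"tx":0.02,"ty":0,"tz":0,"ax":0,"ay":0,"az":0},{"tx":0,"ty":0,"tz":0,"ax":0,"ay":0,"az":0},{"tx":0,"ty":0,"tz":0,"ax":0,"ay":0,"az":0}]'

```text
time_s: 49.68
ee_pos: [0.6024, -0.0754, 0.2644]
eef_rot: [3.141, 0.0, 1.495]
force: [-0.4, -3.1, 4.9]
grip_width: 0.0215
grip_force: 30.0
```

apply_moves --increments '[{"tx":0,"ty":0,"tz":0,"ax":0,"ay":0,"az":0},{"tx":0,"ty":0,"tz":0,"ax":0,"ay":0,"az":0},{"tx":0,"ty":0,"tz":0,"ax":0,"ay":0,"az":0},{"tx":0,"ty":0,"tz":0,"ax":0,"ay":0,"az":0},{"tx":0,"ty":0,"tz":-1,"ax":0,"ay":0,"az":0},{"tx":0,"ty":0,"tz":-1,"ax":0,"ay":0,"az":0},{"tx":0,"ty":0,"tz":-1,"ax":0,"ay":0,"az":0},{"tx":0,"ty":0,"tz":-1,"ax":0,"ay":0,"az":0},{"tx":0,"ty":0,"tz":-1,"ax":0,"ay":0,"az":0},{"tx":-1,"ty":0,"tz":0,"ax":0,"ay":0,"az":0},{"tx":-1,"ty":0,"tz":0,"ax":0,"ay":0,"az":0},{"tx":0,"ty":0,"tz":0,"ax":0,"ay":0,"az":0}]' --jaw 0.5

```text
time_s: 51.18
ee_pos: [0.5976, -0.1363, 0.4135]
eef_rot: [-3.141, -0.0, 1.493]
force: [0.1, 0.1, -0.4]
grip_width: 0.0472
grip_force: 0.0
```

```bash
python3 m.py; python3 - <<'E'
from h import *
S,_=cam("scene");D,_=cam("side")
cv2.imwrite("pics/end.png",np.hstack([cv2.resize(S["pixels"][150:390,190:450],(390,360)),cv2.resize(D["pixels"][130:370,190:450],(390,360))])[:,:,::-1])
# bar knob height check
a=[x for x,s in blobs(S,"red",60)[0] if 340<x[0]<400 and 200<x[1]<290]; b=[x for x,s in blobs(D,"red",60)[0] if 270<x[0]<320 and 200<x[1]<300]; print(a,b)
if a and b: print("bar knob",tri(S,a[0],D,b[0]))
E
```

```text
scene [373.5, 314.1] [370, 311, 8, 7, 43] [0.6819 0.0837 0.031 ] expected px [373.6 313.8]
side [255.3, 268.2] [253, 266, 6, 5, 20] [0.6796 0.0834 0.031 ] expected px [254.6 268.4]
[([296.9, 292.8], array([ 0.6045, -0.0759,  0.08  ]))]
[ 0.5977 -0.1352  0.4135] [-0.2 -0.2  0. ]
[[371.1, 248.0]] [[291.1, 246.1]]
bar knob (array([0.57686891, 0.10260097, 0.14907942]), np.float64(0.00011535801764627729))
```

View pics/end.png

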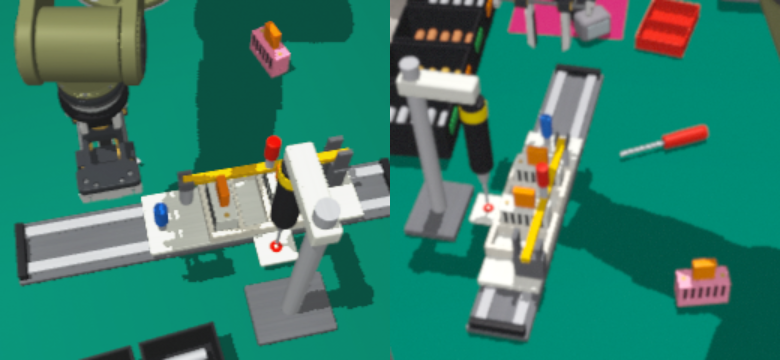

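The mark is within 1 mm of the tip, the bar is level in the notch (knob at z = 0.149), both modules are seated, and the robot is clear.

```bash
python3 -c "
from station import hand_in; print(hand_in())"
```

```text
the job is handed in; nothing more can be done
None
```

I handed the job in at about 51 s: both modules on the bench are home in slots 0 and 2, the bar is dropped into its notch, and the carrier has been slid until the red mark sits within about 1 mm of the bit tip; the grader returned no verdict.

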